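Hang the slatwall shelf and stock it with donated jars

ROBOT

A 6-joint arm with a two-finger parallel gripper is mounted at the origin on the work surface. World frame = base frame: x ahead of the robot, y to its left, z up, the work surface at z = 0. Lengths are in mm, angles in rad, forces in N, time in s.
With the tool pointing down it reaches from about 300 to 775 mm from the base axis. Payload 14.6 kg.
Tool frame: the origin (TCP) lies on the front face of the gripper's body, between the roots of the fingers; the fingertips stand 97 mm ahead of it and the grasp point (between the pads) lies 78 mm ahead of it; z points along the fingers, y is the direction in which the jaws open and shut (so a half turn about z gives the same grasp; the last joint's range is limited). The gripper opens to 94 mm and grips with 3 to 60 N. Pads are 16 mm wide; open, the fingers measure 119 mm over their backs; the gripper's body (75 mm by 177 mm) begins 78 mm behind the grasp point.
Start: joints at [1.236, 0.3, 1.521, -0, 1.321, -0.067], TCP at [145.534, 530.387, 302.646] pointing down, gripper open.
Joint ranges: [-3.03, 3.03], [-0.79, 2.21], [0.23, 2.52], [-1.04, 4.18], [0, 3.07], [-2.55, 2.55]. Speed limits (rad/s): [2.22, 2.22, 2.57, 3.14, 3.14, 3.14].

INTERFACE

Orientations are given as [roll, pitch, yaw] about the fixed x, y, z axes, in that order (R = Rz(yaw) Ry(pitch) Rx(roll)).
In Python, from cell import manip, eyes, finder gives the robot as it stands.
- The arm moves only by the tool drive_tool, never from a script. Its argument "rows" is a list of rows, each an object with "offset": the shift along the tool's x, y, z in mm, a list of three; "spin": the turn about the tool's z in degrees; "jaw": the finger opening in mm, from 0 to 94. In form: [{"offset": [dx, dy, dz], "spin": spin, "jaw": jaw}, ...]. A call has 1 to 20 rows; each row shifts and turns the commanded pose from where the row before left it, along the tool's axes as they then stand; what a row does not reach is not made up. A row lasts 1/10 s, in which the tool goes at most 50 mm and 8.59 degrees, less where a joint would pass 70% of its speed; a pose out of reach is approached as far as the arm can. A call is refused whole if a number of a shift passes 50 or a number of a turn 8.59, either way. A call with a gripper value outside its range is refused whole. The fingers move at their own pace and stop on an object; "force" is the grip in N (left out, the last holds). Time passes only in rows, so rows that do not move let the fingers close. It gives the time, the measured TCP pose, the force and the opening at its end, in the units of the state.
- manip.read_state(): the state, without advancing time (a new reading comes with each control period).
- eyes.camera(name): name is "scene" or "top" or "wrist"; returns a dict with "color" (420x560x3 uint8, blue, green, red), "depth" (420x560 float32, mm along the optical axis (not along the pixel's ray), 0 where there is no reading), "vfov" (degrees; the focal length in pixels is half the picture's height over the tangent of half this angle, whatever the lens; pixels are square), "cx", "cy" (the principal point, pixels), "rvec" (rotation vector, rad) and "tvec" (3), from world to camera coordinates, as OpenCV has them. Camera axes: x right, y down, z forward; pixel columns grow to the right and rows downward; lengths in mm; the calibration is good to about 2 mm. A picture is of the moment at which its call begins.
- manip.sign_off(): hands the job in, once; it reports no verdict.
Trained networks look in the newest picture that a camera, given by its name, has taken for a name from the list of things; names that differ only in an ending like _2 or _b are one class to them, and where a whole thing is asked for, a point or a joint stands for the part that bears it (a point fixed in the world has none). Each returns a list of dicts, best first, with "p" (0 to 1); they miss things now and then, are a little off and sometimes report something else, mostly with a low value. They report only what shows in the picture. A call takes as long as a camera call. They do not tell look-alikes from the thing itself.
- finder.find_in(camera, target): "uv" ([column, row] in pixels, amid what is visible of it).
The state is a dict: "clock": time; "joints": joint angles; "qd": joint speeds; "effort": joint torques, N m; "eef_pos": TCP position; "eef_rot": TCP orientation; "wrist_force": force on the tool from outside, world axes, zero at the start; "moment": the same for the moment, N m; "finger_gap": finger opening in mm.
Only numpy, scipy, OpenCV 4.12 (cv2) and the standard library are available. Lean on these libraries where they do the work, as an engineer would, in place of code of your own. Each camera call takes 0.05 s, during which the arm holds its last target. There are 200 camera calls.

TASK

Hang the blue shelf on the slatwall panel: tilt it front-up so that both of its hooks go into the upper groove, then swing it down until it hangs level and fully home, and let go. Then take every jar that is in the cardboard tray and stand it upright on the shelf; if a jar gets knocked, put it right. Do not knock over or shift the roll of tape, the soap box or the blue cup.

Things in the scene. Friction and masses are not known exactly. Their poses are not given: they have to be found in the camera images.
- panel: low slatwall panel, fixed, upright, 400 mm wide, 215 mm tall: level wooden boards 8 mm thick with two grooves between them, mouths at z = 50 to 74 mm (lower) and 160 to 184 mm (upper). Origin: on the front face (facing the robot), bottom edge, half-way along; x into the panel, y along it, z up
- groove (a point): point of the panel: lower edge of the upper groove's mouth, on the front face, half-way along; axes as the panel. The mouth is 24 mm high; behind the boards (x = 8 to 40 mm) is a hollow, open up and down, so a lip can stand behind the board above. End plates close the groove at y = +-200 mm
- shelf: loose blue shelf, 0.45 kg, flat on the table at the start. Origin: middle of its underside; x to its back (hooks), y along its width, z up. Floor 140 mm deep (x -70 to 70), 285 wide, 5 thick; front and side rims 4 mm thick, up to z = 20; 5 mm back plate up to z = 72, with two 3 mm rubber feet at the bottom of its rear face. Hung home it is level, origin 92 mm above the table, x = 70 about 3.5 mm off the panel face
- shelf_grip (a point): point in the shelf's upright yellow divider, 55 mm above the middle of its underside; axes as the shelf. The centre of mass lies 11 mm farther back (+x). The divider is 8 mm thick, along y = 0 from x = -60 to +65 mm and from z = 5 to 70 mm: lift the shelf by it
- hook_left (a point): top of the lip of the steel hook at shelf y = +95 mm (x 84, z 98); axes as the shelf. Hook, 30 mm wide: level tab 4 mm thick from x = 70 to 86 mm, underside at z = 68, then an upright lip x = 82 to 86, up to z = 98. Home, the tab rests on the groove's lower edge and the lip stands behind the board above. It passes the mouth only when the front is tilted up 38 to 45 degrees
- hook_right (a point): the same of the other hook, at shelf y = -95 mm
- tray: shallow open cardboard tray, fixed, 250 x 250 mm, 22 mm tall, floor and walls 5 mm thick; origin: centre of its underside
- jar1_center (a point): centre (half-way up) of the jar with a red cap (amber glass): a squat screw-top jar with a paper label, 60 mm across, 66 mm tall (60 mm wide up to 52 mm, above that a 54 mm cap), about 0.22 kg, z up along the jar. At the start it stands in the cardboard tray; it may be absent
- jar2_center (a point): centre (half-way up) of the jar with a green cap (brownish-orange contents): a squat screw-top jar with a paper label, 60 mm across, 66 mm tall (60 mm wide up to 52 mm, above that a 54 mm cap), about 0.22 kg, z up along the jar. At the start it stands in the cardboard tray; it may be absent
- jar3_center (a point): centre (half-way up) of the jar with a yellow cap (green glass): a squat screw-top jar with a paper label, 60 mm across, 66 mm tall (60 mm wide up to 52 mm, above that a 54 mm cap), about 0.22 kg, z up along the jar. At the start it stands in the cardboard tray; it may be absent
- jar4_center (a point): centre (half-way up) of the jar with a white cap (red contents): a squat screw-top jar with a paper label, 60 mm across, 66 mm tall (60 mm wide up to 52 mm, above that a 54 mm cap), about 0.22 kg, z up along the jar. At the start it stands in the cardboard tray; it may be absent
- jar1: the same red-capped jar; origin at the centre of its underside
- jar2: the same green-capped jar; origin at the centre of its underside
- jar3: the same yellow-capped jar; origin at the centre of its underside
- jar4: the same white-capped jar; origin at the centre of its underside
- tape_center (a point): bystander: roll of brown tape lying flat, 96 mm across, 45 mm tall, its centre
- soapbox_center (a point): bystander: paper box with a blue band, 60 x 95 x 50 mm, its centre
- pencup_center (a point): bystander: blue cup, 76 mm across, 95 mm tall, its centre
Not all that is in view belongs to the job. What is shaped like the jar1 but purple is not meant.

How it is judged:
By the outcome, as a careful person would: the job done as asked, in the order asked, and still so for the second after the job is handed in, with the robot touching nothing.
Of jar1, jar2, jar3, jar4 only 3 to 4 are there at a start; the rules pass over those that are not, and their reading is None.
At some moment in a run one of jar1, jar2, jar3, jar4 may be knocked a few centimetres aside while the robot is not near it.
It also fails if it takes over 200 s, if anything falls off the work surface, if the arm or the gripper's body presses on something with over 40 N, if the wrist force passes 120 N, or if a joint passes its speed limit or range.

## Working session

There is one attempt and no reset: what is moved stays moved. The work goes in short steps, Python scripts to look and compute and a tool call to move; the robot and the scene stay as the last step left them, time stands still between calls to the robot, and variables do not carry over. Pictures are saved under pics/ and viewed, about 12 in all and at most 16, crops included, and the job is handed in when it is done.

Besides the shell and the picture viewer there is one more tool, called by a JSON object that holds its "name" and its "arguments", one argument or row to a line. drive_tool: Moves the arm, as the interface text tells. Its arguments: {"type":"object","properties":{"rows":{"type":"array","items":{"type":"object","properties":{"offset":{"type":"array","items":{"type":"number"}},"spin":{"type":"number"},"jaw":{"type":"number"}}}},"force":{"type":"number"}},"required":["rows"]}

```bash
ls; mkdir -p pics
cat > h.py <<'E'
import numpy as np,cv2
from cell import manip,eyes,finder
from scipy.spatial.transform import Rotation as Ro
def cal(c):
    f=c["color"].shape[0]/2/np.tan(np.radians(c["vfov"])/2)
    R=cv2.Rodrigues(np.array(c["rvec"],float))[0];t=np.array(c["tvec"],float).ravel()
    return f,R,t
def cloud(c):
    f,R,t=cal(c);d=c["depth"].astype(float);v,u=np.indices(d.shape)
    P=np.stack([(u-c["cx"])/f*d,(v-c["cy"])/f*d,d],-1)
    W=(P-t)@R; W[d==0]=np.nan
    return W
def proj(c,p):
    f,R,t=cal(c);q=(R@np.array(p,float).T).T+t if np.ndim(p)==1 else np.array(p)@R.T+t
    return np.stack([f*q[...,0]/q[...,2]+c["cx"],f*q[...,1]/q[...,2]+c["cy"]],-1)
def st():
    s=manip.read_state();print(s["clock"],np.round(s["eef_pos"],1),np.round(s["eef_rot"],3),np.round(s["wrist_force"],1),round(s["finger_gap"],1),np.round(s["joints"],2));return s
def TR(s): return Ro.from_euler('xyz',s["eef_rot"]).as_matrix()
E
cat > a.py <<'E'
from h import *
s=st();print(TR(s).round(3))
for n in ["scene","top"]:
    c=eyes.camera(n);cv2.imwrite(f"pics/{n}0.png",c["color"]);W=cloud(c)
    np.save(f"{n}.npy",W)
    f,R,t=cal(c);print(n,f,-R.T@t)
    for k in ["panel","shelf","shelf_grip","hook_left","hook_right","tray","jar1","jar2","jar3","jar4","tape_center","soapbox_center","pencup_center"]:
        for r in finder.find_in(n,k)[:2]:
            u,v=np.round(r["uv"]).astype(int);print(k,r["p"],u,v,W[v,u].round(0))
E
python3 a.py
```

```text
pics
0.0 [145.5 530.3 302.1] [-3.14  -0.     2.874] [-0.1  0.  -0.2] 94.0 [ 1.24  0.3   1.52 -0.    1.32 -0.07]
[[-0.964  0.265 -0.   ]
 [ 0.265  0.964 -0.001]
 [ 0.    -0.001 -1.   ]]
scene 395.207893586182 [1127.95564588  262.11608187  983.61959225]
panel 0.86 294 285 [706. 128. 155.]
shelf 0.9 316 242 [473. 112.   8.]
shelf_grip 0.96 315 242 [472. 109.   4.]
hook_left 0.57 319 244 [475. 123.   6.]
hook_right 0.71 168 206 [ 557. -334.   60.]
hook_right 0.67 317 242 [471. 115.   7.]
tray 0.6 194 210 [ 505. -285.    4.]
jar1 0.94 152 247 [ 698. -297.   55.]
jar1 0.72 219 192 [ 456. -214.   71.]
jar2 0.94 152 247 [ 698. -297.   55.]
jar2 0.72 219 192 [ 456. -214.   71.]
jar3 0.94 152 247 [ 698. -297.   55.]
jar3 0.72 219 192 [ 456. -214.   71.]
jar4 0.94 152 247 [ 698. -297.   55.]
jar4 0.72 219 192 [ 456. -214.   71.]
tape_center 0.88 440 273 [431. 473.   0.]
tape_center 0.62 319 242 [470. 121.   8.]
pencup_center 0.79 183 147 [ 339. -409.   87.]
top 460.7936345638891 [ 193.4687473    15.04748581 1466.74494048]
panel 0.87 263 139 [657.  98. 190.]
panel 0.7 400 235 [ 429. -341.   71.]
shelf 0.82 252 205 [495. 124.   7.]
shelf_grip 0.79 256 207 [477. 106.  69.]
hook_left 0.94 256 206 [479. 106.  75.]
hook_right 0.72 257 206 [480. 103.  69.]
tray 0.61 378 218 [ 489. -285.    6.]
jar1 0.84 396 238 [ 419. -329.   72.]
jar1 0.7 357 231 [ 429. -209.   74.]
jar2 0.84 396 238 [ 419. -329.   72.]
jar2 0.7 357 231 [ 429. -209.   74.]
jar3 0.84 396 238 [ 419. -329.   72.]
jar3 0.7 357 231 [ 429. -209.   74.]
jar4 0.84 396 238 [ 419. -329.   72.]
jar4 0.7 357 231 [ 429. -209.   74.]
tape_center 0.67 150 207 [459. 451.   8.]
soapbox_center 0.82 153 255 [303. 407.  51.]
pencup_center 0.72 428 273 [ 328. -450.    4.]
pencup_center 0.21 263 138 [657.  98. 198.]
```

View pics/scene0.png

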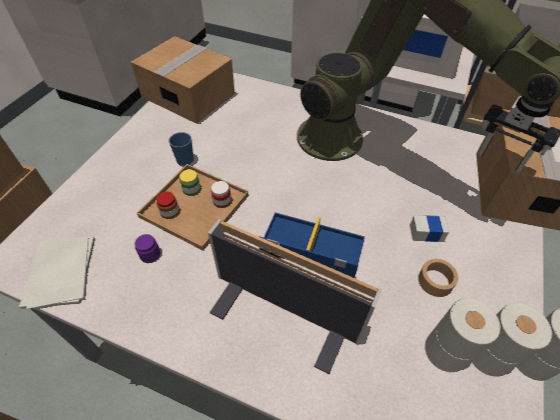

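View pics/top0.png

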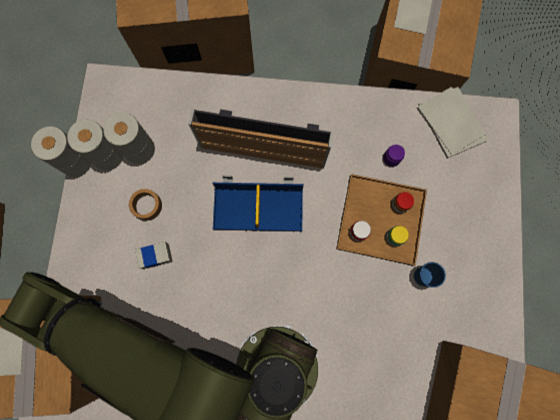

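Scene: the jars in the tray are red (167,204), white (220,193) and yellow (189,181). There is no green one. The purple look-alike (147,248) stands outside the tray. The shelf is in front of the panel. Next I'll measure precisely.

```bash
cat > b.py <<'E'
from h import *
c=eyes.camera("top");W=cloud(c);hsv=cv2.cvtColor(c["color"],cv2.COLOR_BGR2HSV);z=W[...,2]
v,u=np.indices(z.shape)
# divider
m=(u>240)&(u<275)&(v>175)&(v<235)&(hsv[...,0]>15)&(hsv[...,0]<35)&(hsv[...,1]>120)
P=W[m];print("div",len(P),np.percentile(P[:,2],[5,50,95]));P=P[P[:,2]>55]
r=cv2.minAreaRect(P[:,:2].astype(np.float32));print(r,len(P))
# shelf
m=(u>205)&(u<312)&(v>175)&(v<240)&(hsv[...,0]>95)&(hsv[...,0]<125)&(hsv[...,1]>100)
P=W[m];
for a,b in [(-5,12),(12,28),(60,85)]:
    Q=P[(P[:,2]>a)&(P[:,2]<b)];print("shelf",a,len(Q),cv2.minAreaRect(Q[:,:2].astype(np.float32)),np.median(Q[:,2]))
# panel top
m=(u>180)&(u<340)&(v>100)&(v<175)&(z>195)
P=W[m];print("panel",len(P),np.percentile(P[:,2],[5,50,95]),cv2.minAreaRect(P[:,:2].astype(np.float32)))
# front edge
m2=(u>185)&(u<335)&(v>100)&(v<180)&(z>100)
P=W[m2]
# angle search: front face = min x' 
for a in np.radians(np.arange(-14,-2,1)):
    d=P[:,0]*np.cos(a)+P[:,1]*np.sin(a);print(np.degrees(a).round(1),np.percentile(d,[1,5,20,50]).round(1))
for n,hr,box in [("red",None,0)]:pass
m=(u>340)&(u<425)&(v>180)&(v<262)&(z>45)&(z<90)
k,l,s_,ce=cv2.connectedComponentsWithStats(m.astype(np.uint8))
for i in range(1,k):
    if s_[i,4]>60:
        Q=W[l==i];Q2=Q[Q[:,2]>62];print(ce[i],s_[i,4],np.median(Q2[:,2]),cv2.minEnclosingCircle(Q2[:,:2].astype(np.float32)),Q2.mean(0))
big=cv2.resize(c["color"][90:250,170:440],None,fx=2.9,fy=2.9,interpolation=cv2.INTER_CUBIC);cv2.imwrite("pics/t1.png",big)
E
python3 b.py
```

```text
div 149 [17.090355  67.6214375 74.2758416]
((485.6841735839844, 102.37605285644531), (125.04010772705078, 9.387740135192871), 5.505407333374023) 110
shelf -5 3184 ((484.6961669921875, 104.63517761230469), (131.19789123535156, 276.318115234375), 4.074863433837891) 4.7980628162780565
shelf 12 325 ((481.52874755859375, 103.29632568359375), (137.3161163330078, 283.0440979003906), 4.01021671295166) 19.22660060915825
shelf 60 214 ((550.6380004882812, 108.7331771850586), (7.886688232421875, 279.07855224609375), 4.157718181610107) 69.89893137534693
panel 1425 [197.2523908  212.2482108  218.29840602] ((679.397705078125, 107.33389282226562), (416.332763671875, 50.67326736450195), 85.30891418457031)
-14.0 [578.  584.6 602.9 629.7]
-13.0 [586.  592.1 608.7 634.4]
-12.0 [593.9 599.2 614.2 638.7]
-11.0 [601.5 606.3 619.4 642.8]
-10.0 [609.  613.2 624.3 644.8]
-9.0 [616.2 619.7 629.1 645.9]
-8.0 [623.3 626.2 633.7 646.8]
-7.0 [630.1 632.4 638.  647.6]
-6.0 [636.6 638.4 642.  648.9]
-5.0 [642.4 643.7 645.1 651.3]
-4.0 [644.5 645.9 647.9 654. ]
-3.0 [644.  645.9 650.1 657.6]
[403.55852843 201.5819398 ] 299 70.48583988518153 ((537.4677124023438, -352.6084899902344), 27.685720443725586) [ 538.19088546 -352.64477754   70.3600243 ]
[360.24916944 230.33554817] 301 71.0367393678247 ((436.4277038574219, -221.2918701171875), 27.7886905670166) [ 435.05073255 -221.52353617   70.68661095]
[397.85897436 235.44871795] 312 70.7506589313678 ((429.3260498046875, -337.862548828125), 28.57040023803711) [ 429.59120881 -337.88321844   70.52991162]
```

View pics/t1.png

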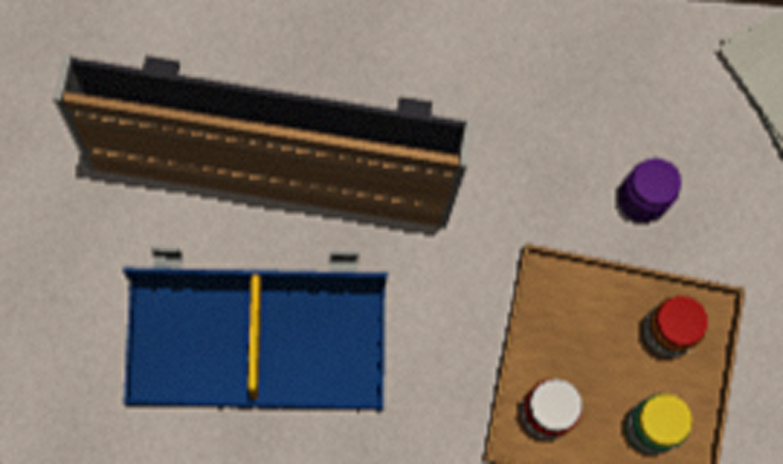

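```bash
cat > plan.py <<'E'
import numpy as np
from scipy.sparse import coo_matrix
from scipy.sparse.csgraph import dijkstra
# frame: groove point (x into panel, z up); shelf rects (x0,x1,z0,z1)
S=[(70,86,68,72),(82,86,68,98),(65,70,0,72),(70,73,0,8)]
O=[(0,8,-60,0),(0,8,24,55),(40,45,-160,55)]
def samp(r,n=1.0):
    x0,x1,z0,z1=r;xs=np.arange(x0,x1+.1,n);zs=np.arange(z0,z1+.1,n)
    return np.vstack([np.c_[xs,0*xs+z0],np.c_[xs,0*xs+z1],np.c_[0*zs+x0,zs],np.c_[0*zs+x1,zs]])
def sd(P,r):
    x0,x1,z0,z1=r;dx=np.maximum(x0-P[...,0],P[...,0]-x1);dz=np.maximum(z0-P[...,1],P[...,1]-z1)
    return np.hypot(np.maximum(dx,0),np.maximum(dz,0))+np.minimum(np.maximum(dx,dz),0)
SP=np.vstack([samp(r) for r in S]);OP=np.vstack([samp(r) for r in O])
def Rm(t): t=np.radians(t);return np.array([[np.cos(t),np.sin(t)],[-np.sin(t),np.cos(t)]]) # shelf->world
def clear(t,o):
    A=SP@Rm(t).T+o; a=min(sd(A,r).min() for r in O)
    B=(OP-o)@Rm(t); return min(a,min(sd(B,r).min() for r in S))
if __name__=="__main__":
    th=np.arange(0,46,1.5);X=np.arange(-10,26,1.);Z=np.arange(-25,26,1.)
    # parametrise by world offset of shelf point (84,70) = tab/lip corner
    K=np.array([84,70.]);C=np.zeros((len(th),len(X)+30,len(Z)));X=np.arange(-40,26,1.)
    C=np.zeros((len(th),len(X),len(Z)))
    for i,t in enumerate(th):
        R=Rm(t)
        for j,x in enumerate(X):
            for k,z in enumerate(Z):
                C[i,j,k]=clear(t,np.array([x,z])-R@K)
    np.savez("c.npz",C=C,th=th,X=X,Z=Z)
E
time python3 plan.py
cat > plan2.py <<'E'
from plan import *
d=np.load("c.npz");C,th,X,Z=d["C"],d["th"],d["X"],d["Z"];K=np.array([84,70.])
idx=np.arange(C.size).reshape(C.shape)
for cmin in [1.5,1.2,1.0,.8,.6,.4]:
    ok=C>cmin
    # goal: theta=3deg corner at x~10.5,z 2..4 ; start theta 42, x=-40+..
    r=[];cc=[];w=[]
    for di,dj,dk in [(1,0,0),(0,1,0),(0,0,1),(0,1,1),(0,1,-1),(1,1,0),(1,-1,0),(1,0,1),(1,0,-1)]:
        def sl(d,n): return (slice(max(0,-d),n-max(0,d)),slice(max(0,d),n-max(0,-d)))
        a=[sl(q,n) for q,n in zip((di,dj,dk),C.shape)]
        s0=tuple(q[0] for q in a);s1=tuple(q[1] for q in a);m=ok[s0]&ok[s1]
        r.append(idx[s0][m]);cc.append(idx[s1][m]);w.append((np.sqrt(di+dj*dj+dk*dk)*(1+3/np.minimum(C[s0],C[s1])[m])))
    r,cc,w=map(np.concatenate,(r,cc,w));G=coo_matrix((w,(r,cc)),shape=(C.size,)*2).tocsr()
    i0=np.argmin(abs(th-42));start=idx[i0,5,np.argmin(abs(Z-10))]
    D,pr=dijkstra(G,directed=False,indices=start,return_predecessors=True)
    D=D.reshape(C.shape);i,j,k=np.unravel_index(np.argmin(np.where((th[:,None,None]<=3)&(X[None,:,None]>8),D,np.inf)),C.shape)
    print(cmin,D[i,j,k])
    if np.isfinite(D[i,j,k]):
        p=[];n=idx[i,j,k]
        while n>=0: p.append(n);n=pr[n]
        for n in p[::-1][::2]:
            a,b,c_=np.unravel_index(n,C.shape);o=np.array([X[b],Z[c_]])-Rm(th[a])@K
            print(th[a],X[b],Z[c_],C[a,b,c_].round(1),"o",o.round(1),"grip",(o+Rm(th[a])@np.array([-17,55])).round(1))
        break
E
python3 plan2.py
cat > p.py <<'E'
from h import *
W=np.load("top.npy");v,u=np.indices(W.shape[:2]);m=(u>185)&(u<335)&(v>100)&(v<185)&(W[...,2]>80)&(W[...,2]<158)
P=W[m];n=np.array([np.cos(-.082),np.sin(-.082)]);d=P[:,:2]@n;P=P[abs(d-np.median(d))<30]
rng=np.random.default_rng(0)
A=np.c_[P[:,1:],np.ones(len(P))];k=np.ones(len(P),bool)
for _ in range(10):
    s=np.linalg.lstsq(A[k],P[k,0],rcond=None)[0];e=P[:,0]-A@s;k=abs(e)<4
print(s,np.degrees(np.arctan(s[0])),k.sum(),len(P),e[k].std())
m=(u>185)&(u<335)&(v>100)&(v<185)&(W[...,2]>100);Q=W[m];t=Q[:,0]*np.sin(.082)+Q[:,1]*np.cos(.082);print(np.percentile(t,[.5,2,98,99.5]))
E
python3 p.py
```

```text
1.5 125.63870605789288
42.0 -35.0 10.0 14.8 o [-144.3   14.2] grip [-120.1   66.4]
42.0 -33.0 8.0 12.8 o [-142.3   12.2] grip [-118.1   64.4]
42.0 -31.0 6.0 10.8 o [-140.3   10.2] grip [-116.1   62.4]
42.0 -29.0 4.0 8.8 o [-138.3    8.2] grip [-114.1   60.4]
42.0 -27.0 2.0 7.2 o [-136.3    6.2] grip [-112.1   58.4]
42.0 -25.0 0.0 6.6 o [-134.3    4.2] grip [-110.1   56.4]
42.0 -23.0 -2.0 6.7 o [-132.3    2.2] grip [-108.1   54.4]
45.0 -21.0 -2.0 5.5 o [-129.9    7.9] grip [-103.    58.8]
45.0 -19.0 -2.0 4.8 o [-127.9    7.9] grip [-101.    58.8]
45.0 -17.0 -2.0 4.8 o [-125.9    7.9] grip [-99.   58.8]
45.0 -15.0 -2.0 4.8 o [-123.9    7.9] grip [-97.   58.8]
45.0 -13.0 -2.0 4.8 o [-121.9    7.9] grip [-95.   58.8]
45.0 -11.0 -2.0 4.4 o [-119.9    7.9] grip [-93.   58.8]
45.0 -9.0 -1.0 3.7 o [-117.9    8.9] grip [-91.   59.8]
45.0 -7.0 1.0 3.7 o [-115.9   10.9] grip [-89.   61.8]
45.0 -5.0 3.0 3.7 o [-113.9   12.9] grip [-87.   63.8]
45.0 -3.0 5.0 3.7 o [-111.9   14.9] grip [-85.   65.8]
45.0 -1.0 7.0 3.7 o [-109.9   16.9] grip [-83.   67.8]
42.0 1.0 7.0 4.2 o [-108.3   11.2] grip [-84
[... 188 characters left out ...]
 o [-98.7 -11.6] grip [-86.   44.5]
27.0 11.0 7.0 5.6 o [-95.6 -17.2] grip [-85.8  39.5]
24.0 11.0 7.0 5.6 o [-94.2 -22.8] grip [-87.4  34.4]
21.0 11.0 7.0 5.6 o [-92.5 -28.2] grip [-88.7  29.2]
18.0 11.0 7.0 5.6 o [-90.5 -33.6] grip [-89.7  23.9]
15.0 11.0 7.0 5.2 o [-88.3 -38.9] grip [-90.4  18.7]
12.0 11.0 7.0 4.5 o [-85.7 -44. ] grip [-90.9  13.3]
9.0 11.0 7.0 3.6 o [-82.9 -49. ] grip [-91.1   8. ]
6.0 11.0 7.0 2.8 o [-79.9 -53.8] grip [-91.    2.6]
3.0 11.0 7.0 1.9 o [-76.5 -58.5] grip [-90.6  -2.7]
[8.07875353e-02 3.69944347e-03 6.47910648e+02] 4.618753948055438 1118 1174 1.0436392067859885
[-43.2272302  -37.52030023 363.4380281  368.70609219]
real	0m33.161s
user	0m33.373s
sys	0m0.259s
```

{"name": "drive_tool", "arguments": {
  "rows": [
    {"offset": [0,0,0],"spin": -6.5},
    {"offset": [0,0,0],"spin": -6.5},
    {"offset": [0,0,0],"spin": -6.5},
    {"offset": [-24,-37.5,0]},
    {"offset": [-24,-37.5,0]},
    {"offset": [-24,-37.5,0]},
    {"offset": [-24,-37.5,0]},
    {"offset": [-24,-37.5,0]},
    {"offset": [-24,-37.5,0]},
    {"offset": [-24,-37.5,0]},
    {"offset": [-24,-37.5,0]},
    {"offset": [-24,-37.5,0]},
    {"offset": [-24,-37.5,0]},
    {"offset": [-24,-37.5,0]},
    {"offset": [-24,-37.5,0]},
    {"offset": [0,0,0]}
  ]
}}

```text
validation failed for argument at $.ro...
```

```bash
cat > w.py <<'E'
from h import *
import sys
s=st();c=eyes.camera("wrist");W=cloud(c);np.save("wr.npy",W);cv2.imwrite("pics/"+sys.argv[1],c["color"])
f,R,t=cal(c);print(f,(-R.T@t).round(1))
hsv=cv2.cvtColor(c["color"],cv2.COLOR_BGR2HSV)
m=(hsv[...,0]>15)&(hsv[...,0]<35)&(hsv[...,1]>120)&(W[...,2]>55)&(W[...,2]<85)&(abs(W[...,0]-485)<90)&(abs(W[...,1]-103)<40)
P=W[m];print("div",len(P),np.median(P[:,2]) if len(P) else 0,cv2.minAreaRect(P[:,:2].astype(np.float32)) if len(P) else 0)
E
python3 w.py w0.png
```

```text
1.45 [145.5 530.4 302.6] [-3.142 -0.     2.874] [-0.4 -0.6  0.1] 94.0 [ 1.24  0.3   1.52  0.    1.32 -0.07]
339.48638802916986 [ 69.9 550.1 383.9]
div 0 0 0
```

View pics/w0.png

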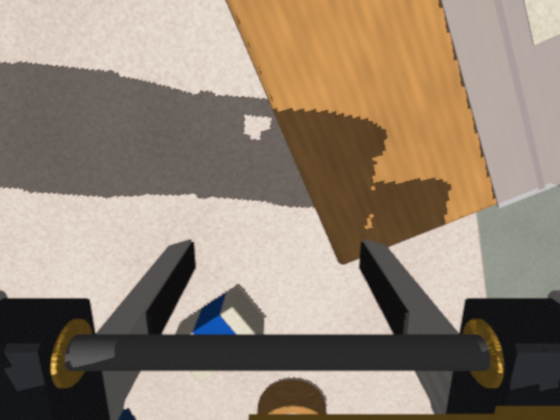

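The move was refused because rows need every field, so the picture shows only the start pose: the fingers over the table, with the soap box at (225,315).

{"name": "drive_tool", "arguments": {
  "rows": [
    {"offset": [0,0,0],"spin": -6.5,"jaw": 94},
    {"offset": [0,0,0],"spin": -6.5,"jaw": 94},
    {"offset": [0,0,0],"spin": -6.5,"jaw": 60},
    {"offset": [-24,-37.5,0],"spin": 0,"jaw": 60},
    {"offset": [-24,-37.5,0],"spin": 0,"jaw": 60},
    {"offset": [-24,-37.5,0],"spin": 0,"jaw": 60},
    {"offset": [-24,-37.5,0],"spin": 0,"jaw": 60},
    {"offset": [-24,-37.5,0],"spin": 0,"jaw": 60},
    {"offset": [-24,-37.5,0],"spin": 0,"jaw": 60},
    {"offset": [-24,-37.5,0],"spin": 0,"jaw": 60},
    {"offset": [-24,-37.5,0],"spin": 0,"jaw": 60},
    {"offset": [-24,-37.5,0],"spin": 0,"jaw": 60},
    {"offset": [-24,-37.5,0],"spin": 0,"jaw": 60},
    {"offset": [-24,-37.5,0],"spin": 0,"jaw": 60},
    {"offset": [-24,-37.5,0],"spin": 0,"jaw": 60},
    {"offset": [0,0,0],"spin": 0,"jaw": 60},
    {"offset": [0,0,0],"spin": 0,"jaw": 60}
  ]
}}

```text
clock: 3.2
eef_pos: [465.5, 101.9, 302.4]
eef_rot: [3.142, -0.001, -3.071]
wrist_force: [-0.0, 1.8, -0.1]
finger_gap: 60.4
```

```bash
python3 w.py w1.png
```

```text
3.2 [465.5 101.9 302.4] [ 3.142e+00 -1.000e-03 -3.071e+00] [-0.   1.8 -0.1] 60.4 [ 0.14  0.14  1.72  0.    1.29 -1.5 ]
339.48638802916986 [387.3  95.1 383.7]
div 1007 69.20407821129777 ((486.8916931152344, 103.7716064453125), (125.8304214477539, 9.318705558776855), 3.020589590072632)
```

View pics/w1.png

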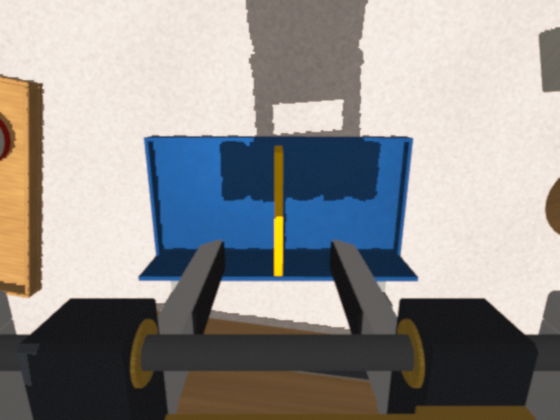

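Divider at column 279, vertical and midway between the fingers. Descend and grip.

{"name": "drive_tool", "arguments": {
  "rows": [
    {"offset": [-1.5,0.5,30],"spin": 0,"jaw": 40},
    {"offset": [0,0,30],"spin": 0,"jaw": 40},
    {"offset": [0,0,30],"spin": 0,"jaw": 40},
    {"offset": [0,0,30],"spin": 0,"jaw": 40},
    {"offset": [0,0,28],"spin": 0,"jaw": 40},
    {"offset": [0,0,20],"spin": 0,"jaw": 40},
    {"offset": [0,0,0],"spin": 0,"jaw": 40},
    {"offset": [0,0,0],"spin": 0,"jaw": 0},
    {"offset": [0,0,0],"spin": 0,"jaw": 0},
    {"offset": [0,0,0],"spin": 0,"jaw": 0},
    {"offset": [0,0,0],"spin": 0,"jaw": 0},
    {"offset": [0,0,0],"spin": 0,"jaw": 0},
    {"offset": [0,0,0],"spin": 0,"jaw": 0}
  ],
  "force": 12
}}

```text
clock: 4.55
eef_pos: [467.0, 103.1, 135.2]
eef_rot: [3.141, 0.001, -3.069]
wrist_force: [-1.9, 0.2, 5.8]
finger_gap: 8.1
```

{"name": "drive_tool", "arguments": {
  "rows": [
    {"offset": [0,0,-6],"spin": 0,"jaw": 0},
    {"offset": [0,0,-6],"spin": 0,"jaw": 0},
    {"offset": [0,0,-6],"spin": 0,"jaw": 0},
    {"offset": [0,0,-6],"spin": 0,"jaw": 0},
    {"offset": [0,0,-6],"spin": 0,"jaw": 0},
    {"offset": [0,0,-6],"spin": 0,"jaw": 0},
    {"offset": [0,0,-6],"spin": 0,"jaw": 0},
    {"offset": [0,0,-6],"spin": 0,"jaw": 0},
    {"offset": [0,0,0],"spin": 0,"jaw": 0},
    {"offset": [0,0,0],"spin": 0,"jaw": 0}
  ]
}}

```text
clock: 5.55
eef_pos: [466.8, 103.1, 182.7]
eef_rot: [-3.142, 0.0, -3.069]
wrist_force: [-0.9, 0.9, -4.9]
finger_gap: 7.9
```

```bash
cat > tilt.py <<'E'
from h import *
import sys
s=st();c=eyes.camera("wrist");W=cloud(c)
if len(sys.argv)>1: cv2.imwrite("pics/"+sys.argv[1],c["color"])
hsv=cv2.cvtColor(c["color"],cv2.COLOR_BGR2HSV);T=np.array(s["eef_pos"]);R=TR(s)
L=(W-T)@R  # tool coords; shelf x = -tool x, z = -tool z
m=(hsv[...,0]>98)&(hsv[...,0]<125)&(hsv[...,1]>110)&np.isfinite(L[...,0])&(np.abs(L[...,1])<150)&(L[...,2]>-60)&(L[...,2]<260)
P=L[m];sx,sy,sz=-P[:,0],P[:,1],-P[:,2]-(-78) # rel grasp point
rng=np.random.default_rng(1);best=None
A=np.c_[sx,sy,sz]
for _ in range(400):
    q=A[rng.choice(len(A),3,False)];n=np.cross(q[1]-q[0],q[2]-q[0]);l=np.linalg.norm(n)
    if l<500: continue
    n/=l;e=abs((A-q[0])@n);k=(e<2.5).sum()
    if best is None or k>best[0]: best=(k,e<2.5)
Q=A[best[1]];ce=Q.mean(0);n=np.linalg.svd(Q-ce,full_matrices=False)[2][2];n*=np.sign(n[2])
print("n",n.round(3),"tilt",np.degrees(np.arctan2(n[0],n[2])).round(2),"roll",np.degrees(np.arctan2(n[1],n[2])).round(2),"dist grip->floor top",(-ce@n).round(1),len(Q),len(A))
# coordinates along the floor
ex=np.array([n[2],0,-n[0]]);ex/=np.linalg.norm(ex)
print("floor x extent rel grip",np.percentile(Q@ex,[.5,2,98,99.5]).round(1),"y",np.percentile(Q[:,1],[.5,99.5]).round(1))
E
python3 tilt.py
```

```text
5.55 [466.8 103.1 182.7] [-3.142  0.    -3.069] [-0.9  0.9 -4.9] 7.9 [ 0.14  0.28  1.85 -0.    1.01 -1.5 ]
n [0.013 0.    1.   ] tilt 0.77 roll 0.0 dist grip->floor top 53.1 57565 79254
floor x extent rel grip [-52.8 -45.4  71.9  77. ] y [-139.5  137.7]
```

{"name": "drive_tool", "arguments": {
  "rows": [
    {"offset": [0,0,0],"spin": 0,"jaw": 0},
    {"offset": [0,0,0],"spin": 0,"jaw": 0},
    {"offset": [0,0,0],"spin": 0,"jaw": 0},
    {"offset": [0,0,0],"spin": 0,"jaw": 0}
  ],
  "force": 8
}}

```text
clock: 6.0
eef_pos: [466.8, 103.0, 182.5]
eef_rot: [-3.142, -0.0, -3.069]
wrist_force: [-0.1, 0.2, -4.6]
finger_gap: 8.1
```

```bash
python3 tilt.py
```

```text
6.0 [466.8 103.  182.5] [-3.142 -0.    -3.069] [-0.1  0.2 -4.6] 8.1 [ 0.14  0.28  1.85 -0.    1.01 -1.5 ]
n [0.244 0.    0.97 ] tilt 14.12 roll 0.01 dist grip->floor top 54.6 58262 81277
floor x extent rel grip [-52.8 -52.4  77.4  82.4] y [-139.5  137.7]
```

{"name": "drive_tool", "arguments": {
  "rows": [
    {"offset": [0,0,0],"spin": 0,"jaw": 0},
    {"offset": [0,0,0],"spin": 0,"jaw": 0},
    {"offset": [0,0,0],"spin": 0,"jaw": 0},
    {"offset": [0,0,0],"spin": 0,"jaw": 0},
    {"offset": [0,0,0],"spin": 0,"jaw": 0}
  ],
  "force": 7
}}

```text
clock: 6.55
eef_pos: [466.8, 103.0, 182.6]
eef_rot: [3.142, -0.0, -3.069]
wrist_force: [0.5, -0.5, -5.3]
finger_gap: 7.6
```

```bash
python3 tilt.py
```

```text
6.55 [466.8 103.  182.6] [ 3.142 -0.    -3.069] [ 0.5 -0.5 -5.3] 7.6 [ 0.14  0.28  1.85  0.    1.01 -1.5 ]
n [ 0.244 -0.     0.97 ] tilt 14.13 roll -0.0 dist grip->floor top 54.5 58223 81319
floor x extent rel grip [-52.8 -52.4  77.7  82.4] y [-139.5  137.7]
```

{"name": "drive_tool", "arguments": {
  "rows": [
    {"offset": [0,0,0],"spin": 0,"jaw": 0},
    {"offset": [0,0,0],"spin": 0,"jaw": 0},
    {"offset": [0,0,0],"spin": 0,"jaw": 0},
    {"offset": [0,0,0],"spin": 0,"jaw": 0}
  ],
  "force": 5
}}

```text
clock: 7.0
eef_pos: [466.8, 103.1, 182.6]
eef_rot: [3.142, -0.0, -3.069]
wrist_force: [0.0, 0.1, -4.6]
finger_gap: 7.8
```

```bash
python3 tilt.py
```

```text
7.0 [466.8 103.1 182.6] [ 3.142 -0.    -3.069] [ 0.   0.1 -4.6] 7.8 [ 0.14  0.28  1.85  0.    1.01 -1.5 ]
n [0.426 0.001 0.905] tilt 25.23 roll 0.04 dist grip->floor top 56.5 55078 82028
floor x extent rel grip [-51.8 -51.4  83.   84.1] y [-139.6  137.6]
```

{"name": "drive_tool", "arguments": {
  "rows": [
    {"offset": [0,0,0],"spin": 0,"jaw": 0},
    {"offset": [0,0,0],"spin": 0,"jaw": 0},
    {"offset": [0,0,0],"spin": 0,"jaw": 0},
    {"offset": [0,0,0],"spin": 0,"jaw": 0}
  ],
  "force": 3.7
}}

```text
clock: 7.45
eef_pos: [466.9, 103.1, 182.6]
eef_rot: [3.142, 0.0, -3.069]
wrist_force: [-0.2, 0.2, -5.8]
finger_gap: 7.8
```

```bash
python3 tilt.py
```

```text
7.45 [466.9 103.1 182.6] [ 3.142  0.    -3.069] [-0.2  0.2 -5.8] 7.8 [ 0.14  0.28  1.85  0.    1.01 -1.5 ]
n [0.427 0.001 0.904] tilt 25.26 roll 0.05 dist grip->floor top 56.5 55075 82040
floor x extent rel grip [-51.8 -51.4  83.   84.1] y [-139.6  137.7]
```

{"name": "drive_tool", "arguments": {
  "rows": [
    {"offset": [0,0,8],"spin": 0,"jaw": 0},
    {"offset": [0,0,8],"spin": 0,"jaw": 0},
    {"offset": [0,0,8],"spin": 0,"jaw": 0},
    {"offset": [0,0,8],"spin": 0,"jaw": 0},
    {"offset": [0,0,8],"spin": 0,"jaw": 0},
    {"offset": [0,0,5],"spin": 0,"jaw": 0},
    {"offset": [0,0,0],"spin": 0,"jaw": 0},
    {"offset": [0,0,0],"spin": 0,"jaw": 20},
    {"offset": [0,0,0],"spin": 0,"jaw": 30},
    {"offset": [0,0,0],"spin": 0,"jaw": 30}
  ]
}}

```text
clock: 8.5
eef_pos: [467.0, 103.0, 137.9]
eef_rot: [3.142, 0.001, -3.069]
wrist_force: [-0.4, -0.3, -0.3]
finger_gap: 27.8
```

```bash
python3 tilt.py;python3 w.py w2.png
```

```text
8.5 [467.  103.  137.9] [ 3.142e+00  1.000e-03 -3.069e+00] [-0.4 -0.3 -0.3] 27.8 [ 0.14  0.36  1.87 -0.    0.91 -1.5 ]
n [0. 0. 1.] tilt 0.01 roll 0.0 dist grip->floor top 55.7 69184 86781
floor x extent rel grip [-71.1 -69.4  52.8  58.9] y [-139.5  137.6]
8.55 [467.  103.1 137.9] [ 3.142e+00  1.000e-03 -3.069e+00] [-0.4 -0.4  0.4] 29.0 [ 0.14  0.36  1.87 -0.    0.91 -1.5 ]
339.48638802916986 [388.6  96.1 219.1]
div 3389 69.17194316855213 ((464.35015869140625, 101.4422836303711), (126.12308502197266, 8.805747985839844), 4.374854564666748)
```

{"name": "drive_tool", "arguments": {
  "rows": [
    {"offset": [14,-0.5,0],"spin": 0,"jaw": 30},
    {"offset": [14,-0.5,1],"spin": 0,"jaw": 30},
    {"offset": [13,-0.5,1],"spin": 0,"jaw": 30},
    {"offset": [0,0,0],"spin": 0,"jaw": 30},
    {"offset": [0,0,0],"spin": 0,"jaw": 0},
    {"offset": [0,0,0],"spin": 0,"jaw": 0},
    {"offset": [0,0,0],"spin": 0,"jaw": 0},
    {"offset": [0,0,0],"spin": 0,"jaw": 0},
    {"offset": [0,0,0],"spin": 0,"jaw": 0},
    {"offset": [0,0,-10],"spin": 0,"jaw": 0},
    {"offset": [0,0,-10],"spin": 0,"jaw": 0},
    {"offset": [0,0,-10],"spin": 0,"jaw": 0},
    {"offset": [0,0,-10],"spin": 0,"jaw": 0},
    {"offset": [0,0,-10],"spin": 0,"jaw": 0},
    {"offset": [0,0,-10],"spin": 0,"jaw": 0},
    {"offset": [0,0,-10],"spin": 0,"jaw": 0},
    {"offset": [0,0,0],"spin": 0,"jaw": 0}
  ],
  "force": 10
}}

```text
clock: 10.3
eef_pos: [426.5, 98.6, 207.1]
eef_rot: [3.141, 0.002, -3.069]
wrist_force: [0.3, -0.5, -4.5]
finger_gap: 7.9
```

{"name": "drive_tool", "arguments": {
  "rows": [
    {"offset": [0,0,0],"spin": 0,"jaw": 0},
    {"offset": [0,0,0],"spin": 0,"jaw": 0},
    {"offset": [0,0,0],"spin": 0,"jaw": 0},
    {"offset": [0,0,0],"spin": 0,"jaw": 0}
  ],
  "force": 6.5
}}

```text
clock: 10.7
eef_pos: [426.0, 98.6, 205.3]
eef_rot: [-3.142, -0.001, -3.069]
wrist_force: [-0.2, -0.8, -5.2]
finger_gap: 8.0
```

```bash
python3 tilt.py
```

```text
10.7 [426.   98.6 205.3] [-3.142e+00 -1.000e-03 -3.069e+00] [-0.2 -0.8 -5.2] 8.0 [ 0.14  0.17  1.93 -0.    1.04 -1.5 ]
n [0.56  0.001 0.828] tilt 34.07 roll 0.04 dist grip->floor top 56.8 40622 69941
floor x extent rel grip [-34.4 -34.  101.1 102. ] y [-139.6  137.7]
```

{"name": "drive_tool", "arguments": {
  "rows": [
    {"offset": [0,0,0],"spin": 0,"jaw": 0},
    {"offset": [0,0,0],"spin": 0,"jaw": 0},
    {"offset": [0,0,0],"spin": 0,"jaw": 0},
    {"offset": [0,0,0],"spin": 0,"jaw": 0}
  ],
  "force": 5
}}

```text
clock: 11.15
eef_pos: [426.1, 98.6, 205.7]
eef_rot: [-3.142, 0.0, -3.069]
wrist_force: [0.5, -0.3, -5.6]
finger_gap: 7.9
```

```bash
python3 tilt.py
```

```text
11.15 [426.1  98.6 205.7] [-3.142  0.    -3.069] [ 0.5 -0.3 -5.6] 7.9 [ 0.14  0.16  1.93 -0.    1.04 -1.5 ]
n [0.586 0.    0.811] tilt 35.85 roll 0.03 dist grip->floor top 57.0 39459 70343
floor x extent rel grip [-34.  -33.7 101.5 102.3] y [-139.6  137.8]
```

{"name": "drive_tool", "arguments": {
  "rows": [
    {"offset": [0,0,0],"spin": 0,"jaw": 0},
    {"offset": [0,0,0],"spin": 0,"jaw": 0},
    {"offset": [0,0,0],"spin": 0,"jaw": 0},
    {"offset": [0,0,0],"spin": 0,"jaw": 0}
  ],
  "force": 4
}}

```text
clock: 11.6
eef_pos: [426.1, 98.6, 205.6]
eef_rot: [-3.142, 0.0, -3.069]
wrist_force: [1.2, -0.5, -5.0]
finger_gap: 7.9
```

```bash
python3 tilt.py
```

```text
11.6 [426.1  98.6 205.6] [-3.142  0.    -3.069] [ 1.2 -0.5 -5. ] 7.9 [ 0.14  0.16  1.93 -0.    1.04 -1.5 ]
n [ 0.667 -0.     0.745] tilt 41.84 roll -0.01 dist grip->floor top 58.2 35703 71287
floor x extent rel grip [-32.6 -32.2 103.  103.9] y [-139.6  137.9]
```

{"name": "drive_tool", "arguments": {
  "rows": [
    {"offset": [0,0,0],"spin": 0,"jaw": 0},
    {"offset": [0,0,0],"spin": 0,"jaw": 0},
    {"offset": [0,0,0],"spin": 0,"jaw": 0},
    {"offset": [0,0,-5],"spin": 0,"jaw": 0},
    {"offset": [0,0,-10],"spin": 0,"jaw": 0},
    {"offset": [0,0,-15],"spin": 0,"jaw": 0},
    {"offset": [0,0,-15],"spin": 0,"jaw": 0},
    {"offset": [0,0,-15],"spin": 0,"jaw": 0},
    {"offset": [0,0,-10],"spin": 0,"jaw": 0},
    {"offset": [0,0,-5],"spin": 2.9,"jaw": 0},
    {"offset": [0,0,0],"spin": 2.9,"jaw": 0},
    {"offset": [0,0,0],"spin": 2.9,"jaw": 0},
    {"offset": [0,0,0],"spin": 0,"jaw": 0},
    {"offset": [0,0,0],"spin": 0,"jaw": 0}
  ],
  "force": 40
}}

```text
clock: 13.05
eef_pos: [426.1, 98.6, 280.9]
eef_rot: [3.142, 0.0, 3.064]
wrist_force: [-0.5, -0.5, -5.0]
finger_gap: 8.1
```

```bash
python3 tilt.py
cat > top.py <<'E'
from h import *
import sys
s=manip.read_state();T=np.array(s["eef_pos"]);R=TR(s)
c=eyes.camera("top");W=cloud(c);hsv=cv2.cvtColor(c["color"],cv2.COLOR_BGR2HSV)
cv2.imwrite("pics/"+sys.argv[1],cv2.resize(c["color"][80:290,150:430],None,fx=2.8,fy=2.8,interpolation=cv2.INTER_CUBIC))
G=T+R[:,2]*78;L=(W-G)@R;L[...,0]*=-1;L[...,2]*=-1
m=(hsv[...,0]>98)&(hsv[...,0]<125)&(hsv[...,1]>110)&(np.abs(L[...,1])<150)&(np.abs(L[...,0])<180)&(L[...,2]>-130)&(L[...,2]<70)
A=L[m];rng=np.random.default_rng(1);best=(0,)
for _ in range(300):
    q=A[rng.choice(len(A),3,False)];n=np.cross(q[1]-q[0],q[2]-q[0]);l=np.linalg.norm(n)
    if l<500: continue
    n/=l;k=abs((A-q[0])@n)<3
    if k.sum()>best[0]: best=(k.sum(),k)
Q=A[best[1]];ce=Q.mean(0);n=np.linalg.svd(Q-ce,full_matrices=False)[2][2];n*=np.sign(n[2])
ex=np.array([n[2],0,-n[0]]);ex/=np.linalg.norm(ex)
print("top tilt",np.degrees(np.arctan2(n[0],n[2])).round(2),n.round(3),"dist",(-ce@n).round(1),"x",np.percentile(Q@ex,[.5,99.5]).round(1),"y",np.percentile(Q[:,1],[.5,99.5]).round(1),len(Q),"xyplane all",np.percentile(A@ex,[.5,99.5]).round(1))
E
python3 top.py t2.png
```

```text
13.05 [426.1  98.6 280.9] [3.142 0.    3.064] [-0.5 -0.5 -5. ] 8.1 [ 0.14  0.07  1.85  0.    1.22 -1.35]
n [0.669 0.001 0.743] tilt 41.98 roll 0.1 dist grip->floor top 58.0 35811 71393
floor x extent rel grip [-32.3 -31.9 103.3 104.2] y [-139.6  137.8]
top tilt 42.0 [0.669 0.003 0.743] dist 58.1 x [-34.4 106.4] y [-138.6  138.2] 768 xyplane all [-35.8 108.3]
```

View pics/t2.png

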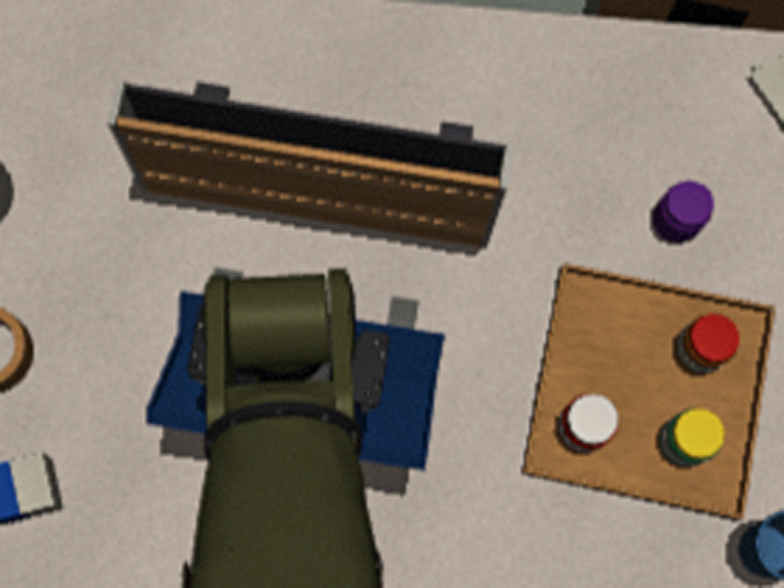

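```bash
cat > hk.py <<'E'
from h import *
s=manip.read_state();T=np.array(s["eef_pos"]);R=TR(s);G=T+R[:,2]*78
c=eyes.camera("top");W=cloud(c);L=(W-G)@R;L[...,0]*=-1;L[...,2]*=-1
th=np.radians(42)
X=L[...,0]*np.cos(th)-L[...,2]*np.sin(th);Z=L[...,0]*np.sin(th)+L[...,2]*np.cos(th)
m=(np.abs(np.abs(L[...,1])-95)<25)&(X>108)&(X<140)&(Z>-10)&(Z<60)
v,u=np.where(m)
for a,b,x,y,z in sorted(zip(u,v,X[m],L[...,1][m],Z[m])): print(a,b,round(x),round(y),round(z,1),c["color"][b,a])
E
python3 hk.py|head -120
```

```text
226 176 120 109 34.8 [114 122 129]
226 177 123 110 29.0 [ 96 104 108]
226 178 116 108 30.2 [51 63 65]
227 176 119 106 35.9 [89 96 96]
227 177 122 106 30.6 [69 76 75]
227 178 119 106 28.6 [41 52 53]
228 176 122 104 34.4 [86 91 92]
228 177 124 104 29.8 [69 74 74]
229 176 125 101 32.7 [ 93 100 101]
229 177 122 100 31.1 [69 74 74]
230 176 126 98 33.0 [100 105 108]
230 177 124 98 30.5 [72 79 79]
231 177 120 94 33.9 [79 84 83]
231 178 118 94 31.5 [67 73 72]
231 179 118 93 28.3 [33 42 40]
232 177 124 92 32.0 [85 89 90]
232 178 119 91 31.7 [81 86 86]
232 179 119 91 28.1 [59 65 66]
233 177 119 88 35.5 [87 92 92]
233 178 117 87 33.9 [77 82 84]
233 179 118 87 29.3 [55 63 64]
234 177 121 85 35.1 [88 92 92]
234 178 122 85 31.0 [68 75 74]
234 179 120 85 28.5 [43 52 51]
235 177 122 82 35.1 [ 90  97 100]
235 178 122 82 31.2 [70 75 75]
235 179 119 82 29.8 [38 46 48]
236 177 126 80 32.7 [112 118 124]
288 194 119 -81 7.8 [116 125 132]
288 195 112 -81 8.7 [100 101 103]
289 187 118 -80 33.4 [117 123 131]
289 188 122 -81 27.4 [108 115 120]
289 189 120 -81 24.9 [102 109 115]
289 190 122 -82 20.4 [ 95 101 1
[... 2079 characters left out ...]
 87]
295 193 119 -101 15.1 [84 88 88]
295 194 118 -101 12.1 [84 90 91]
295 195 114 -102 11.3 [88 95 95]
295 196 115 -102 7.3 [86 86 82]
296 187 116 -101 38.6 [ 95 103 105]
296 188 116 -101 35.2 [85 89 87]
296 189 119 -102 30.0 [82 87 86]
296 190 118 -102 27.0 [79 84 86]
296 191 116 -103 24.9 [81 86 86]
296 192 119 -103 19.2 [83 89 89]
296 193 119 -104 15.8 [82 88 87]
296 194 120 -104 11.3 [83 87 87]
296 195 117 -105 10.0 [86 93 93]
296 196 112 -105 9.8 [90 92 90]
296 197 109 -106 8.8 [75 63 52]
297 187 123 -104 34.7 [ 94 101 104]
297 188 119 -104 33.9 [79 84 82]
297 189 119 -105 30.7 [79 83 83]
297 190 120 -105 26.1 [78 82 83]
297 191 121 -106 22.0 [77 83 83]
297 192 118 -106 20.7 [78 83 80]
```

```bash
cat > q.py <<'E'
from plan import *
K=np.array([84,70.]);g=np.array([-37.5,62.5])
for t in (40,42,44):
  print(t,[(x,z,round(clear(t,np.array([x,z])-Rm(t)@K),1)) for x,z in [(-35,10),(-25,0),(-20,-2.5),(-15,-2.5),(-11,-2),(-8,0),(-5,3),(-2,5),(1,7),(3,7),(5,7)]])
for t,x,z in [(42,-35,10),(42,-25,0),(42,-20,-2),(42,-11,-2),(42,-5,3),(42,1,7),(39,3,7),(36,5,7),(33,7,7),(30,9,6),(27,10.5,5),(24,10.5,4),(21,10.5,3),(18,10.5,3),(15,10.5,3),(12,10.5,3),(9,10.5,3),(6,10.5,3),(3,10.5,3),(0,10.5,2)]:
  o=np.array([x,z])-Rm(t)@K;print(t,x,z,round(clear(t,o),1),(o+Rm(t)@g).round(1))
E
python3 q.py
```

```text
40 [(-35, 10, np.float64(15.5)), (-25, 0, np.float64(6.7)), (-20, -2.5, np.float64(5.2)), (-15, -2.5, np.float64(3.8)), (-11, -2, np.float64(3.3)), (-8, 0, np.float64(1.3)), (-5, 3, np.float64(1.5)), (-2, 5, np.float64(2.6)), (1, 7, np.float64(3.6)), (3, 7, np.float64(4.2)), (5, 7, np.float64(4.2))]
42 [(-35, 10, np.float64(14.8)), (-25, 0, np.float64(6.6)), (-20, -2.5, np.float64(5.1)), (-15, -2.5, np.float64(4.4)), (-11, -2, np.float64(3.9)), (-8, 0, np.float64(2.2)), (-5, 3, np.float64(2.4)), (-2, 5, np.float64(2.9)), (1, 7, np.float64(4.2)), (3, 7, np.float64(4.2)), (5, 7, np.float64(4.2))]
44 [(-35, 10, np.float64(14.1)), (-25, 0, np.float64(6.6)), (-20, -2.5, np.float64(5.4)), (-15, -2.5, np.float64(5.0)), (-11, -2, np.float64(4.5)), (-8, 0, np.float64(3.2)), (-5, 3, np.float64(3.2)), (-2, 5, np.float64(2.9)), (1, 7, np.float64(4.2)), (3, 7, np.float64(4.2)), (5, 7, np.float64(4.2))]
42 -35 10 14.8 [-130.3   85.7]
42 -25 0 6.6 [-120.3   75.7]
42 -20 -2 4.7 [-115.3   73.7]
42 -11 -2 3.9 [-106.3   73.7]
42 -5 3 2.4 [-100.3   78.7]
42 1 7 4.2 [-94.3  82.7]
39 3 7 4.2 [-96.1  77.6]
36 5 7 4.2 [-97.7  72.3]
33 7 7 4.2 [-99.   66.9]
30 9 6 3.7 [-100.    60.3]
27 10.5 5 3.6 [-101.2   53.5]
24 10.5 4 2.7 [-103.5   46.6]
21 10.5 3 1.7 [-105.6   39.5]
18 10.5 3 1.6 [-107.4   33.4]
15 10.5 3 1.5 [-108.8   27.2]
12 10.5 3 1.5 [-109.9   20.9]
9 10.5 3 1.4 [-110.7   14.6]
6 10.5 3 1.2 [-111.1    8.2]
3 10.5 3 1.1 [-111.2    1.9]
0 10.5 2 0.0 [-111.    -5.5]
```

{"name": "drive_tool", "arguments": {
  "rows": [
    {"offset": [0,2,-9],"spin": 0,"jaw": 0},
    {"offset": [0,3,-12],"spin": 0,"jaw": 0},
    {"offset": [-5,3,-12],"spin": 0.2,"jaw": 0},
    {"offset": [-12,3,-10],"spin": 0,"jaw": 0},
    {"offset": [-15,3,0],"spin": 0,"jaw": 0},
    {"offset": [-15,3,0],"spin": 0,"jaw": 0},
    {"offset": [-15,3,0],"spin": 0,"jaw": 0},
    {"offset": [-15,0,0],"spin": 0,"jaw": 0},
    {"offset": [-12,0,0],"spin": 0,"jaw": 0},
    {"offset": [-6,0,0],"spin": 0,"jaw": 0},
    {"offset": [0,0,0],"spin": 0,"jaw": 0},
    {"offset": [0,0,0],"spin": 0,"jaw": 0}
  ]
}}

```text
clock: 14.4
eef_pos: [522.1, 110.8, 324.0]
eef_rot: [3.142, -0.0, 3.059]
wrist_force: [-0.4, -0.3, -5.8]
finger_gap: 7.9
```

```bash
python3 tilt.py
cat > near.py <<'E'
from h import *
import sys
s=manip.read_state();T=np.array(s["eef_pos"]);R=TR(s);G=T+R[:,2]*78
g=np.array([657.3,109,160]);n=np.array([.9968,-.0805,0]);t=np.array([.0805,.9968,0])
print("grip groove frame",((G-g)@n).round(1),((G-g)@t).round(1),(G-g)[2].round(1),"yaw",np.degrees(s["eef_rot"][2])-180)
for cn in ["top","scene"]:
    c=eyes.camera(cn);W=cloud(c);L=W-g;a,b,z=L@n,L@t,L[...,2]
    if cn=="top":
        m=(abs(b)<205)&(z>-60)&(z<-2)&(abs(a)<12); print("front face low board a",np.median(a[m]),m.sum())
        m=(abs(b)<205)&(z>26)&(z<52)&(abs(a)<12); print("front upper board a",np.median(a[m]),m.sum())
    f=6 if cn=="top" else 4
    p=proj(c,g);u0,v0=int(p[0]),int(p[1]);w,h=65,48
    if cn=="scene": w,h=90,70
    u0=max(u0,w);im=c["color"][v0-h:v0+h,u0-w:u0+w]
    cv2.imwrite(f"pics/{sys.argv[1]}_{cn}.png",cv2.resize(im,None,fx=f,fy=f,interpolation=cv2.INTER_CUBIC))
E
python3 near.py n1;  sed -i 's/np.radians(42)/np.radians(42)/' hk.py; python3 hk.py | awk '$6 ~ /\[/{if($4<-80&&$5>8){n++;x+=$3; if($5>m)m=$5}} END{print n,x/n,m}'
```

```text
14.4 [522.1 110.8 324. ] [ 3.142 -0.     3.059] [-0.4 -0.3 -5.8] 7.9 [ 0.14  0.25  1.54  0.    1.36 -1.35]
n [0.672 0.    0.741] tilt 42.2 roll 0.03 dist grip->floor top 57.8 35544 71529
floor x extent rel grip [-32.1 -31.7 103.2 104.3] y [-139.6  137.9]
grip groove frame -135.0 -9.1 85.9 yaw -4.7336680250794245
front face low board a -0.0284337117130663 497
front upper board a -0.08335080907659678 322
132 122.568 59.1
```

View pics/n1_top.png

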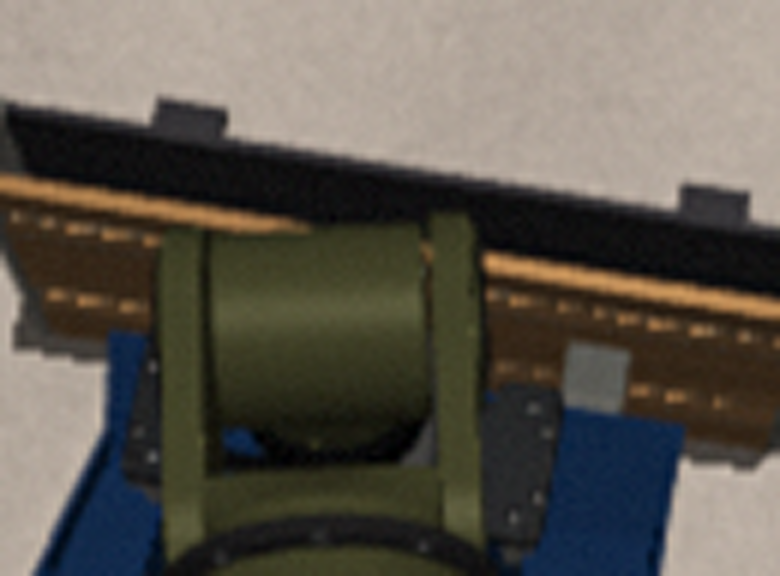

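Top crop: the right hook at (597,375) lies parallel to the panel in front of the upper groove line. I'll insert the hooks in steps and watch the force.

{"name": "drive_tool", "arguments": {
  "rows": [
    {"offset": [-5,0,4],"spin": 0,"jaw": 0},
    {"offset": [-5,0,3],"spin": 0,"jaw": 0},
    {"offset": [-5,0,3],"spin": 0,"jaw": 0},
    {"offset": [-5,0,2],"spin": 0,"jaw": 0},
    {"offset": [-4,0,0],"spin": 0,"jaw": 0},
    {"offset": [-4,0,0],"spin": 0,"jaw": 0},
    {"offset": [0,0,0],"spin": 0,"jaw": 0},
    {"offset": [0,0,0],"spin": 0,"jaw": 0}
  ]
}}

```text
clock: 15.4
eef_pos: [550.3, 108.4, 311.7]
eef_rot: [3.142, -0.0, 3.059]
wrist_force: [0.1, 0.5, -4.2]
finger_gap: 8.1
```

```bash
python3 tilt.py; python3 near.py n2
```

```text
15.4 [550.3 108.4 311.7] [ 3.142 -0.     3.059] [ 0.1  0.5 -4.2] 8.1 [ 0.13  0.32  1.48  0.    1.35 -1.36]
n [0.666 0.002 0.746] tilt 41.77 roll 0.14 dist grip->floor top 58.1 35728 71592
floor x extent rel grip [-32.4 -32.1 103.2 104. ] y [-139.6  137.7]
grip groove frame -106.7 -9.2 73.7 yaw -4.741229551331742
front face low board a -0.022234523382307074 391
front upper board a -0.11157921456929029 282
```

{"name": "drive_tool", "arguments": {
  "rows": [
    {"offset": [-2,0,-1.5],"spin": 0,"jaw": 0},
    {"offset": [-2,0,-1.7],"spin": 0,"jaw": 0},
    {"offset": [-2,0,-1.8],"spin": 0,"jaw": 0},
    {"offset": [0,0,0],"spin": 0,"jaw": 0}
  ]
}}

```text
clock: 15.95
eef_pos: [556.6, 107.8, 317.0]
eef_rot: [3.142, 0.001, 3.059]
wrist_force: [0.3, -0.0, -5.3]
finger_gap: 8.0
```

{"name": "drive_tool", "arguments": {
  "rows": [
    {"offset": [-2,0,-1.3],"spin": 0,"jaw": 0},
    {"offset": [-2,0,-1.3],"spin": 0,"jaw": 0},
    {"offset": [-2,0,-1.4],"spin": 0,"jaw": 0},
    {"offset": [0,0,0],"spin": 0,"jaw": 0},
    {"offset": [0,0,0],"spin": 0,"jaw": 0}
  ]
}}

```text
clock: 16.45
eef_pos: [562.3, 107.3, 320.6]
eef_rot: [3.142, -0.0, 3.059]
wrist_force: [-0.8, -0.6, -4.5]
finger_gap: 7.7
```

```bash
python3 tilt.py; python3 near.py n3
```

```text
16.45 [562.3 107.3 320.6] [ 3.142 -0.     3.059] [-0.8 -0.6 -4.5] 7.7 [ 0.12  0.34  1.43  0.    1.37 -1.36]
n [0.667 0.001 0.745] tilt 41.86 roll 0.1 dist grip->floor top 58.1 35633 71584
floor x extent rel grip [-32.4 -32.  103.1 104.1] y [-139.5  137.8]
grip groove frame -94.7 -9.3 82.5 yaw -4.744570685373986
front face low board a -0.03456249665380798 289
front upper board a 0.10614469085503171 275
```

View pics/n3_scene.png

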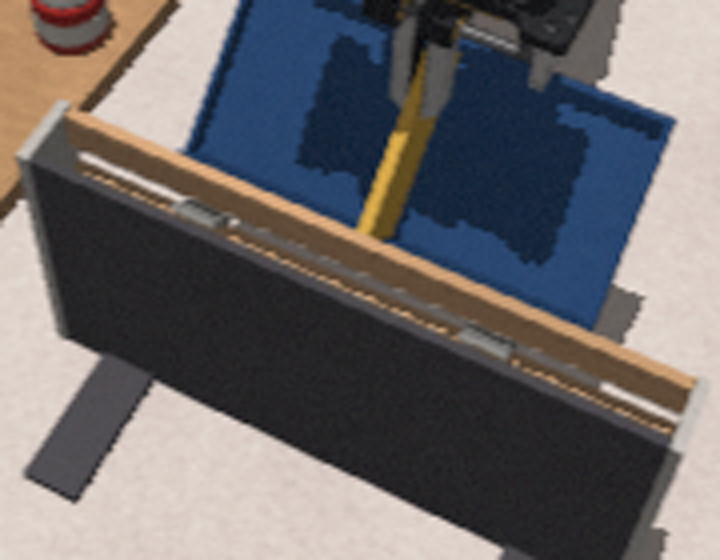

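Both hooks, at (205,212) and (490,340), are in the hollow behind the board above, with no contact force. Next is the swing down, using a softer grip.

{"name": "drive_tool", "arguments": {
  "rows": [
    {"offset": [0,0,0],"spin": 0,"jaw": 0},
    {"offset": [0.6,0,2.5],"spin": 0,"jaw": 0},
    {"offset": [0.6,0,2.5],"spin": 0,"jaw": 0},
    {"offset": [0.6,0,2.5],"spin": 0,"jaw": 0},
    {"offset": [0.6,0,2.5],"spin": 0,"jaw": 0},
    {"offset": [0.6,0,3],"spin": 0,"jaw": 0},
    {"offset": [0.7,0,3],"spin": 0,"jaw": 0},
    {"offset": [0.7,0,3],"spin": 0,"jaw": 0},
    {"offset": [0.7,0,3],"spin": 0,"jaw": 0},
    {"offset": [0,0,0],"spin": 0,"jaw": 0}
  ],
  "force": 10
}}

```text
clock: 17.6
eef_pos: [556.5, 108.5, 298.3]
eef_rot: [3.141, -0.002, 3.059]
wrist_force: [-6.2, 4.9, -0.4]
finger_gap: 7.6
```

```bash
python3 tilt.py; python3 near.py n4|head -1
```

```text
17.6 [556.5 108.5 298.3] [ 3.141e+00 -2.000e-03  3.059e+00] [-6.2  4.9 -0.4] 7.6 [ 0.13  0.34  1.48  0.    1.33 -1.36]
n [ 0.519 -0.005  0.855] tilt 31.29 roll -0.37 dist grip->floor top 61.9 44002 72488
floor x extent rel grip [-38.  -37.4  97.4  98.9] y [-139.3  137.9]
grip groove frame -100.5 -8.6 60.5 yaw -4.721391740829631
```

```bash
python3 - <<'E'
import numpy as np
from plan import *
K=np.array([84,70.])
for t in (29,31,33):
  for x in (-4,-2,0,2,4,6,8): print(t,x,[(z,round(clear(t,np.array([x,z])-Rm(t)@K),1)) for z in (0,2,4,6,8)])
E
cat top.py >/dev/null; python3 top.py t3.png
python3 - <<'E'
import cv2;a=cv2.imread('pics/n4_scene.png');b=cv2.imread('pics/n4_top.png')
b=cv2.resize(b,(420,310));a=a[:,:];a=cv2.resize(a,(400,310));cv2.imwrite('pics/n4.png',cv2.hconcat([a,b[:, :400]]))
E
```

```text
29 -4 [(0, np.float64(-0.9)), (2, np.float64(-1.8)), (4, np.float64(-2.0)), (6, np.float64(-2.6)), (8, np.float64(-3.3))]
29 -2 [(0, np.float64(-0.3)), (2, np.float64(-0.1)), (4, np.float64(-1.1)), (6, np.float64(-2.0)), (8, np.float64(-2.1))]
29 0 [(0, np.float64(-2.0)), (2, np.float64(-0.7)), (4, np.float64(0.7)), (6, np.float64(-0.3)), (8, np.float64(-1.2))]
29 2 [(0, np.float64(-2.7)), (2, np.float64(-0.7)), (4, np.float64(1.3)), (6, np.float64(1.5)), (8, np.float64(0.5))]
29 4 [(0, np.float64(-2.7)), (2, np.float64(-0.7)), (4, np.float64(1.3)), (6, np.float64(3.2)), (8, np.float64(2.3))]
29 6 [(0, np.float64(-2.1)), (2, np.float64(-0.7)), (4, np.float64(1.3)), (6, np.float64(3.3)), (8, np.float64(4.0))]
29 8 [(0, np.float64(-2.0)), (2, np.float64(-0.3)), (4, np.float64(1.5)), (6, np.float64(3.4)), (8, np.float64(5.3))]
31 -4 [(0, np.float64(0.1)), (2, np.float64(-1.0)), (4, np.float64(-2.0)), (6, np.float64(-2.0)), (8, np.float64(-2.9))]
31 -2 [(0, np.float64(-0.3)), (2, np.float64(0.7)), (4, np.float64(-0.3)), (6, np.float64(-1.3)), (8, np.float64(-1.8))]
31 0 [(0, np.float64(-
[... 811 characters left out ...]
3 0 [(0, np.float64(-2.0)), (2, np.float64(-0.6)), (4, np.float64(1.2)), (6, np.float64(1.1)), (8, np.float64(0.0))]
33 2 [(0, np.float64(-2.6)), (2, np.float64(-0.8)), (4, np.float64(1.2)), (6, np.float64(2.8)), (8, np.float64(1.7))]
33 4 [(0, np.float64(-2.8)), (2, np.float64(-0.8)), (4, np.float64(1.2)), (6, np.float64(3.2)), (8, np.float64(3.4))]
33 6 [(0, np.float64(-2.2)), (2, np.float64(-0.8)), (4, np.float64(1.2)), (6, np.float64(3.2)), (8, np.float64(5.0))]
33 8 [(0, np.float64(-2.0)), (2, np.float64(-0.3)), (4, np.float64(1.4)), (6, np.float64(3.3)), (8, np.float64(5.3))]
top tilt 31.43 [ 0.521 -0.004  0.853] dist 61.6 x [-39.5  99.3] y [-138.2  138.7] 830 xyplane all [-40.7 103.2]
```

View pics/n4.png

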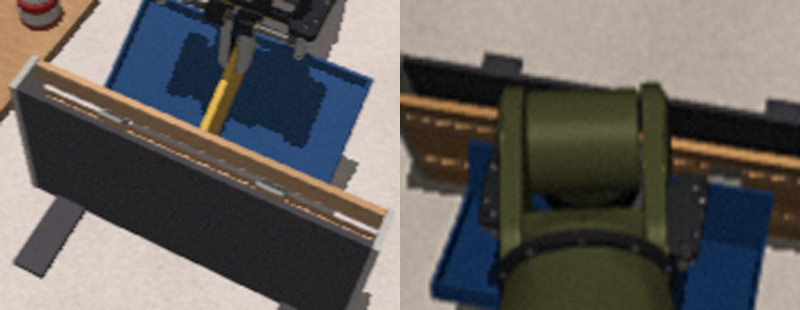

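Both hooks are still behind the board, but the hook corner lagged outwards as the grip slipped a few mm. I'll firm up the grip and push in and slightly up.

{"name": "drive_tool", "arguments": {
  "rows": [
    {"offset": [0,0,0],"spin": 0,"jaw": 0},
    {"offset": [0,0,0],"spin": 0,"jaw": 0},
    {"offset": [-1,0,-0.5],"spin": 0,"jaw": 0},
    {"offset": [-1.5,0,-0.5],"spin": 0,"jaw": 0},
    {"offset": [-1.5,0,-0.5],"spin": 0,"jaw": 0},
    {"offset": [-1.5,0,-0.5],"spin": 0,"jaw": 0},
    {"offset": [-1.5,0,0],"spin": 0,"jaw": 0},
    {"offset": [-1.5,0,0],"spin": 0,"jaw": 0},
    {"offset": [0,0,0],"spin": 0,"jaw": 0},
    {"offset": [0,0,0],"spin": 0,"jaw": 0}
  ],
  "force": 30
}}

```text
clock: 18.8
eef_pos: [565.6, 107.1, 300.6]
eef_rot: [-3.142, -0.0, 3.059]
wrist_force: [0.4, 1.4, -5.7]
finger_gap: 7.8
```

```bash
python3 tilt.py; python3 near.py n5|head -1
```

```text
18.8 [565.6 107.1 300.6] [-3.142 -0.     3.059] [ 0.4  1.4 -5.7] 7.8 [ 0.12  0.36  1.45 -0.    1.33 -1.36]
n [ 0.522 -0.001  0.853] tilt 31.46 roll -0.05 dist grip->floor top 61.9 44040 72659
floor x extent rel grip [-37.4 -37.   97.7  98.7] y [-139.4  137.9]
grip groove frame -91.3 -9.3 62.6 yaw -4.74374545894409
```

{"name": "drive_tool", "arguments": {
  "rows": [
    {"offset": [0,0,0],"spin": 0,"jaw": 0},
    {"offset": [1.1,0,2.5],"spin": 0,"jaw": 0},
    {"offset": [1.0,0,2.5],"spin": 0,"jaw": 0},
    {"offset": [1.0,0,2.5],"spin": 0,"jaw": 0},
    {"offset": [1.0,0,2.5],"spin": 0,"jaw": 0},
    {"offset": [0.8,0,2.5],"spin": 0,"jaw": 0},
    {"offset": [0.8,0,2.5],"spin": 0,"jaw": 0},
    {"offset": [0.7,0,2.5],"spin": 0,"jaw": 0},
    {"offset": [0.7,0,2.5],"spin": 0,"jaw": 0},
    {"offset": [0.6,0,2.5],"spin": 0,"jaw": 0},
    {"offset": [0,0,0],"spin": 0,"jaw": 0},
    {"offset": [0,0,0],"spin": 0,"jaw": 0}
  ],
  "force": 9
}}

```text
clock: 20.15
eef_pos: [557.9, 107.7, 278.0]
eef_rot: [-3.142, -0.0, 3.059]
wrist_force: [-0.6, -0.2, -5.0]
finger_gap: 8.1
```

```bash
python3 tilt.py; python3 near.py n6|head -1
```

```text
20.15 [557.9 107.7 278. ] [-3.142 -0.     3.059] [-0.6 -0.2 -5. ] 8.1 [ 0.13  0.36  1.5   0.    1.28 -1.36]
n [0.353 0.001 0.936] tilt 20.67 roll 0.03 dist grip->floor top 63.1 48144 68224
floor x extent rel grip [-38.  -37.6  96.5  97.8] y [-139.4  137.8]
grip groove frame -99.0 -9.3 40.0 yaw -4.742535412122464
```

{"name": "drive_tool", "arguments": {
  "rows": [
    {"offset": [0.6,0,2.5],"spin": 0,"jaw": 0},
    {"offset": [0.6,0,2.5],"spin": 0,"jaw": 0},
    {"offset": [0.6,0,2.5],"spin": 0,"jaw": 0},
    {"offset": [0.6,0,2.5],"spin": 0,"jaw": 0},
    {"offset": [0.6,0,2.5],"spin": 0,"jaw": 0},
    {"offset": [0.4,0,2.5],"spin": 0,"jaw": 0},
    {"offset": [0.4,0,2.5],"spin": 0,"jaw": 0},
    {"offset": [0.4,0,2.5],"spin": 0,"jaw": 0},
    {"offset": [0.4,0,2.5],"spin": 0,"jaw": 0},
    {"offset": [0.4,0,2.5],"spin": 0,"jaw": 0},
    {"offset": [0.2,0,2.5],"spin": 0,"jaw": 0},
    {"offset": [0.1,0,2.5],"spin": 0,"jaw": 0},
    {"offset": [0.1,0,2.5],"spin": 0,"jaw": 0},
    {"offset": [0,0,2],"spin": 0,"jaw": 0},
    {"offset": [0,0,0],"spin": 0,"jaw": 0},
    {"offset": [0,0,0],"spin": 0,"jaw": 0}
  ],
  "force": 9
}}

```text
clock: 21.9
eef_pos: [552.5, 108.1, 243.6]
eef_rot: [-3.142, -0.0, 3.059]
wrist_force: [0.5, 0.2, -5.1]
finger_gap: 7.7
```

```bash
python3 tilt.py; python3 near.py n7|head -1
```

```text
21.9 [552.5 108.1 243.6] [-3.142 -0.     3.059] [ 0.5  0.2 -5.1] 7.7 [ 0.13  0.38  1.55 -0.    1.21 -1.36]
n [ 0.043 -0.     0.999] tilt 2.46 roll -0.01 dist grip->floor top 64.6 47100 66693
floor x extent rel grip [-39.3 -30.8  84.1  89.7] y [-139.3  137.8]
grip groove frame -104.4 -9.3 5.5 yaw -4.746156804918797
```

{"name": "drive_tool", "arguments": {
  "rows": [
    {"offset": [0.2,0,2],"spin": 0,"jaw": 0},
    {"offset": [0,0,2],"spin": 0,"jaw": 0},
    {"offset": [0,0,2],"spin": 0,"jaw": 0},
    {"offset": [0,0,1],"spin": 0,"jaw": 0},
    {"offset": [0,0,0],"spin": 0,"jaw": 0},
    {"offset": [0,0,0],"spin": 0,"jaw": 0}
  ],
  "force": 5
}}

```text
clock: 22.65
eef_pos: [552.7, 108.0, 237.3]
eef_rot: [-3.142, 0.002, 3.059]
wrist_force: [4.0, -3.9, 5.0]
finger_gap: 7.9
```

```bash
python3 tilt.py
```

```text
22.65 [552.7 108.  237.3] [-3.142e+00  2.000e-03  3.059e+00] [ 4.  -3.9  5. ] 7.9 [ 0.13  0.39  1.56 -0.    1.19 -1.36]
n [-0.009 -0.     1.   ] tilt -0.5 roll -0.01 dist grip->floor top 64.3 46114 64710
floor x extent rel grip [-39.  -31.3  78.1  83.1] y [-139.2  137.8]
```

Level, and the force shows support from the panel. Let go and check.

{"name": "drive_tool", "arguments": {
  "rows": [
    {"offset": [0,0,-1],"spin": 0,"jaw": 12},
    {"offset": [0,0,0],"spin": 0,"jaw": 20},
    {"offset": [0,0,0],"spin": 0,"jaw": 30},
    {"offset": [0,0,0],"spin": 0,"jaw": 30},
    {"offset": [0,0,-10],"spin": 0,"jaw": 30},
    {"offset": [0,0,-20],"spin": 0,"jaw": 50},
    {"offset": [0,0,-30],"spin": 0,"jaw": 80},
    {"offset": [20,0,-40],"spin": 0,"jaw": 80},
    {"offset": [40,0,-20],"spin": 0,"jaw": 80},
    {"offset": [40,0,0],"spin": 0,"jaw": 80},
    {"offset": [20,0,0],"spin": 0,"jaw": 80},
    {"offset": [0,0,0],"spin": 0,"jaw": 80}
  ]
}}

```text
clock: 23.9
eef_pos: [431.0, 118.4, 359.1]
eef_rot: [3.141, 0.002, 3.06]
wrist_force: [-0.6, -0.1, -0.1]
finger_gap: 79.3
```

```bash
cat > sh.py <<'E'
from h import *
import sys
st();c=eyes.camera("wrist");W=cloud(c);hsv=cv2.cvtColor(c["color"],cv2.COLOR_BGR2HSV)
cv2.imwrite(f"pics/{sys.argv[1]}.png",c["color"])
g=np.array([657.3,109,160]);n=np.array([.9968,-.0805,0]);t=np.array([.0805,.9968,0])
L=W-g;a,b,z=L@n,L@t,W[...,2]
m=(hsv[...,0]>98)&(hsv[...,0]<125)&(hsv[...,1]>110)&(abs(b)<180)&(a>-170)&(a<15)
f=m&(z<104)&(z>85);A=np.c_[a[f],b[f],np.ones(f.sum())];s=np.linalg.lstsq(A,z[f],rcond=None)[0]
print("floor slopes deg",np.degrees(s[:2]).round(2),"z at centre",np.median(z[f]).round(1),f.sum())
k=m&(z>158)&(z<172);print("back plate top",np.median(z[k]).round(1) if k.any() else None,"a",np.percentile(a[k],[2,98]).round(1) if k.any() else None)
P=np.stack([a,b],-1)[f];print("a",np.percentile(P[:,0],[.5,99.5]).round(1),"b",np.percentile(P[:,1],[.5,99.5]).round(1))
y=(hsv[...,0]>15)&(hsv[...,0]<35)&(hsv[...,1]>120)&(z>150)&(z<172)&(a<-5)&(a>-160)&(abs(b)<60);Q=np.stack([a,b],-1)[y]
print("div",np.median(z[y]).round(1),cv2.minAreaRect(Q.astype(np.float32)))
E
python3 sh.py s1
```

```text
23.9 [431.  118.4 359.1] [3.141e+00 2.000e-03 3.060e+00] [-0.6 -0.1 -0.1] 79.3 [ 0.19  0.02  1.71  0.    1.41 -1.3 ]
floor slopes deg [-0.53 -0.  ] z at centre 95.2 10691
back plate top 162.2 a [-9.4 -4.2]
a [-143.   -50.9] b [-147.8  127.6]
div 160.2 ((-70.49649810791016, -9.872095108032227), (9.541125297546387, 126.65105438232422), 89.3510971069336)
```

View pics/s1.png

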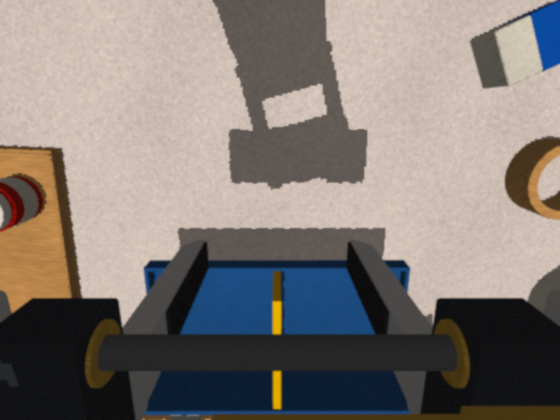

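Shelf is home: back plate top measured 162 mm (164 expected, with the usual −1 to −2 bias), divider centre at a = −70.5 (−71 expected), level. The wrist view shows it square, with the rims at (147..408, 265). Next, the jars: re-measure, then go to white.

```bash
cat > jars.py <<'E'
from h import *
import sys
cn=sys.argv[1] if len(sys.argv)>1 else "top"
s=st();T=np.array(s["eef_pos"]);R=TR(s);c=eyes.camera(cn);W=cloud(c);hsv=cv2.cvtColor(c["color"],cv2.COLOR_BGR2HSV);z=W[...,2]
H,S,V=[hsv[...,i].astype(int) for i in range(3)]
C={"red":((H<8)|(H>172))&(S>150),"yellow":(H>20)&(H<35)&(S>150),"white":(S<50)&(V>120),"purple":(H>130)&(H<155)&(S>100),"green":(H>40)&(H<85)&(S>120)}
for k,m in C.items():
    for lo,hi in [(58,82),(150,176)]:
        q=(m&(z>lo)&(z<hi)&(W[...,1]<260)&(W[...,0]>280)&(W[...,0]<720)).astype(np.uint8)
        q=cv2.morphologyEx(q,cv2.MORPH_OPEN,np.ones((3,3)))
        n,l,sa,ce=cv2.connectedComponentsWithStats(q)
        for i in range(1,n):
            P=W[l==i]
            if len(P)<60: continue
            P=P[abs(P[:,2]-np.percentile(P[:,2],80))<4];(x,y),r=cv2.minEnclosingCircle(P[:,:2].astype(np.float32))
            if not 20<r<36: continue
            o=P.mean(0);d=R.T@(np.array([o[0],o[1],T[2]])-T)
            print(k,"z",o[2].round(1),"mean",o[:2].round(1),"circ",np.round((x,y),1),round(r,1),"px",ce[i].round(0),"tool dxy",d[:2].round(1))
E
python3 jars.py
```

```text
23.95 [432.2 118.2 358.9] [3.141e+00 2.000e-03 3.059e+00] [0.  0.3 0.2] 80.0 [ 0.19  0.03  1.71  0.    1.41 -1.3 ]
red z 72.1 mean [ 539.  -352.2] circ [ 538.2 -352.5] 26.9 px [405. 200.] tool dxy [-145. -460.]
yellow z 72.2 mean [ 429.7 -338.6] circ [ 430.5 -338. ] 27.3 px [399. 235.] tool dxy [ -35.  -455.5]
white z 72.2 mean [ 435.1 -222. ] circ [ 435.9 -221.7] 26.1 px [361. 229.] tool dxy [ -30.7 -338.8]
purple z 67.5 mean [ 693.2 -320.4] circ [ 693.7 -320. ] 26.2 px [396. 153.] tool dxy [-296.1 -415.7]
```

{"name": "drive_tool", "arguments": {
  "rows": [
    {"offset": [-3,-20,0],"spin": 0,"jaw": 85},
    {"offset": [-3,-35,0],"spin": 0,"jaw": 85},
    {"offset": [-3,-35,0],"spin": 0,"jaw": 85},
    {"offset": [-3,-35,0],"spin": 0,"jaw": 85},
    {"offset": [-3,-35,0],"spin": 0,"jaw": 85},
    {"offset": [-3,-35,0],"spin": 0,"jaw": 85},
    {"offset": [-3,-35,0],"spin": 0,"jaw": 85},
    {"offset": [-3,-35,0],"spin": 0,"jaw": 85},
    {"offset": [-3,-35,15],"spin": 0,"jaw": 85},
    {"offset": [-3,-29,30],"spin": 0,"jaw": 85},
    {"offset": [-1,-10,40],"spin": 0,"jaw": 85},
    {"offset": [0,0,0],"spin": 0,"jaw": 85},
    {"offset": [0,0,0],"spin": 0,"jaw": 85}
  ]
}}

```text
clock: 25.3
eef_pos: [436.1, -222.5, 273.3]
eef_rot: [3.141, -0.001, 3.058]
wrist_force: [0.9, 0.1, -0.2]
finger_gap: 84.9
```

```bash
python3 jars.py wrist; cp pics/s1.png /tmp
python3 - <<'E'
import sys;sys.path.insert(0,'.')
from h import *
c=eyes.camera("wrist");cv2.imwrite("pics/j1.png",c["color"])
E
```

```text
25.3 [ 436.1 -222.5  273.3] [ 3.141e+00 -1.000e-03  3.058e+00] [ 0.9  0.1 -0.2] 84.9 [-0.55  0.19  1.72  0.    1.22 -2.03]
yellow z 70.1 mean [ 430.2 -338.9] circ [ 431.  -339.7] 27.2 px [146. 207.] tool dxy [  -3.8 -116.5]
```

View pics/j1.png

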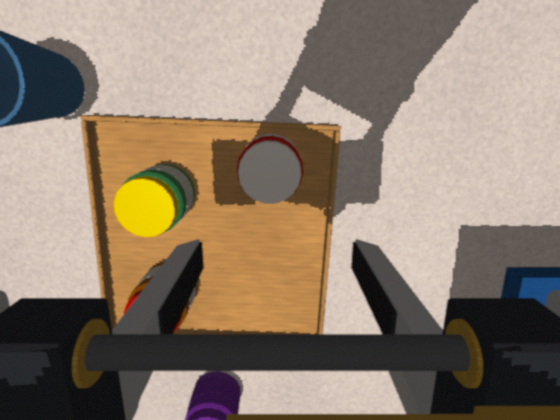

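Wrist view: white jar (270,170), yellow (146,207) and red (155,300) are in the tray, and purple (215,400) is outside it. The white jar is centred under the tool, so pick it.

{"name": "drive_tool", "arguments": {
  "rows": [
    {"offset": [1,0.5,30],"spin": 0,"jaw": 85},
    {"offset": [0,0,35],"spin": 0,"jaw": 85},
    {"offset": [0,0,35],"spin": 0,"jaw": 85},
    {"offset": [0,0,30],"spin": 0,"jaw": 85},
    {"offset": [0,0,18],"spin": 0,"jaw": 85},
    {"offset": [0,0,0],"spin": 0,"jaw": 70},
    {"offset": [0,0,0],"spin": 0,"jaw": 50},
    {"offset": [0,0,0],"spin": 0,"jaw": 50},
    {"offset": [0,0,0],"spin": 0,"jaw": 50},
    {"offset": [0,0,0],"spin": 0,"jaw": 50},
    {"offset": [0,0,0],"spin": 0,"jaw": 50}
  ],
  "force": 20
}}

```text
clock: 26.5
eef_pos: [435.2, -222.1, 125.5]
eef_rot: [-3.14, 0.002, 3.059]
wrist_force: [1.8, -3.0, 3.2]
finger_gap: 50.1
```

Gap 50 mm, where the jar should have stopped the fingers at 60. Checking.

```bash
python3 jars.py top
python3 - <<'E'
import sys;sys.path.insert(0,'.')
from h import *
c=eyes.camera("top");d=eyes.camera("scene")
a=cv2.resize(c["color"][165:275,330:440],(400,400));b=cv2.resize(d["color"][130:250,120:250],(400,400));cv2.imwrite("pics/j2.png",cv2.hconcat([a,b]))
E
```

```text
26.5 [ 435.2 -222.1  125.5] [-3.140e+00  2.000e-03  3.059e+00] [ 1.8 -3.   3.2] 50.1 [-0.55  0.4   1.85 -0.    0.89 -2.03]
red z 72.3 mean [ 538.7 -351.9] circ [ 539.5 -352. ] 26.9 px [405. 200.] tool dxy [-113.9 -120.8]
yellow z 72.4 mean [ 429.3 -346.5] circ [ 428.5 -342. ] 25.3 px [402. 235.] tool dxy [  -4.4 -124.4]
purple z 66.8 mean [ 692.9 -319.5] circ [ 694.1 -319.9] 26.2 px [396. 153.] tool dxy [-264.9  -75.7]
```

View pics/j2.png

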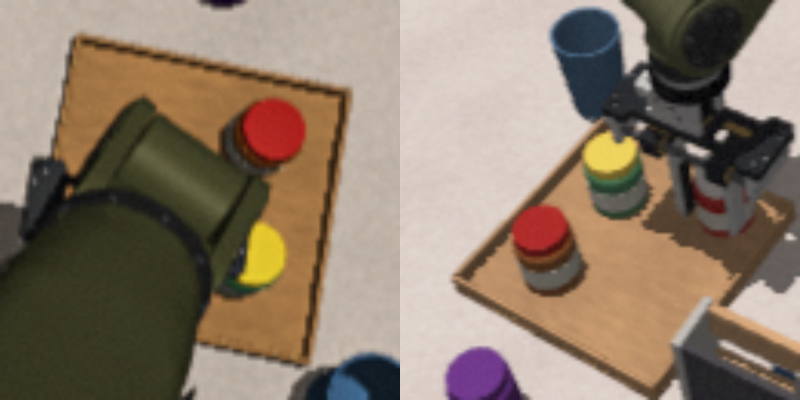

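The jar may sit off-centre along x, touched only at a chord. Open, rise and measure.

{"name": "drive_tool", "arguments": {
  "rows": [
    {"offset": [0,0,0],"spin": 0,"jaw": 70},
    {"offset": [0,0,0],"spin": 0,"jaw": 85},
    {"offset": [0,0,0],"spin": 0,"jaw": 85},
    {"offset": [0,0,-20],"spin": 0,"jaw": 85},
    {"offset": [0,0,-40],"spin": 0,"jaw": 85},
    {"offset": [0,0,-45],"spin": 0,"jaw": 85},
    {"offset": [0,0,-40],"spin": 0,"jaw": 85},
    {"offset": [0,0,0],"spin": 0,"jaw": 85}
  ]
}}

```text
clock: 27.45
eef_pos: [435.6, -222.2, 274.5]
eef_rot: [-3.138, 0.007, 3.059]
wrist_force: [0.2, 0.2, -1.3]
finger_gap: 85.0
```

```bash
sed -i 's/(S<50)&(V>120)/(S<60)\&(V>75)/' jars.py; python3 jars.py wrist
python3 - <<'E'
import sys;sys.path.insert(0,'.')
from h import *
c=eyes.camera("wrist");cv2.imwrite("pics/j3.png",c["color"])
print(finder.find_in("wrist","jar4")[:4])
E
```

```text
27.45 [ 435.6 -222.2  274.5] [-3.138  0.007  3.059] [ 0.2  0.2 -1.3] 85.0 [-0.55  0.19  1.73  0.    1.22 -2.03]
yellow z 70.1 mean [ 430.1 -338.9] circ [ 431.  -339.7] 27.4 px [147. 206.] tool dxy [  -4.1 -116.8]
white z 70.2 mean [ 406.7 -223.7] circ [ 407.4 -223.8] 26.7 px [275. 169.] tool dxy [28.7 -3.9]
[{'uv': [153.7, 199.9], 'p': 0.78}, {'uv': [215.0, 399.7], 'p': 0.69}, {'uv': [224.4, 227.2], 'p': 0.33}, {'uv': [141.2, 289.8], 'p': 0.28}]
```

View pics/j3.png

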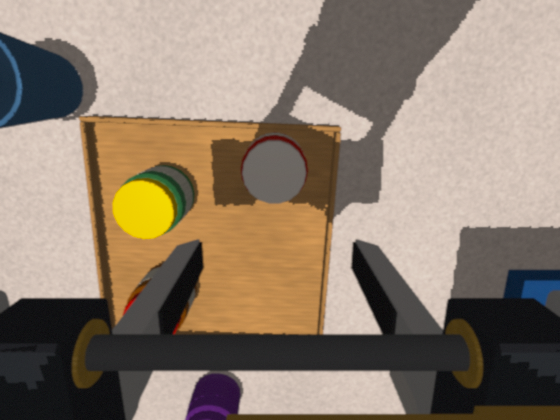

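The white jar had been knocked about 28 mm towards the robot, and still stands at (275,169). Correct the position and pick.

{"name": "drive_tool", "arguments": {
  "rows": [
    {"offset": [14,-2,0],"spin": 0,"jaw": 85},
    {"offset": [14.5,-2,0],"spin": 0,"jaw": 85},
    {"offset": [0,0,30],"spin": 0,"jaw": 85},
    {"offset": [0,0,35],"spin": 0,"jaw": 85},
    {"offset": [0,0,35],"spin": 0,"jaw": 85},
    {"offset": [0,0,30],"spin": 0,"jaw": 85},
    {"offset": [0,0,19],"spin": 0,"jaw": 85},
    {"offset": [0,0,0],"spin": 0,"jaw": 70},
    {"offset": [0,0,0],"spin": 0,"jaw": 50},
    {"offset": [0,0,0],"spin": 0,"jaw": 50},
    {"offset": [0,0,0],"spin": 0,"jaw": 50},
    {"offset": [0,0,0],"spin": 0,"jaw": 50},
    {"offset": [0,0,0],"spin": 0,"jaw": 50}
  ],
  "force": 20
}}

```text
clock: 28.9
eef_pos: [406.2, -223.4, 121.4]
eef_rot: [-3.141, 0.001, 3.059]
wrist_force: [-1.6, 2.6, 7.3]
finger_gap: 59.5
```

{"name": "drive_tool", "arguments": {
  "rows": [
    {"offset": [0,0,-20],"spin": 0,"jaw": 50},
    {"offset": [0,0,-40],"spin": 0,"jaw": 50},
    {"offset": [0,0,-45],"spin": 0,"jaw": 50},
    {"offset": [0,0,-45],"spin": 0,"jaw": 50},
    {"offset": [0,0,-40],"spin": 0,"jaw": 50},
    {"offset": [0,15,-15],"spin": 0,"jaw": 50},
    {"offset": [-8,30,0],"spin": 0,"jaw": 50},
    {"offset": [-13,33,0],"spin": 0,"jaw": 50},
    {"offset": [-13,33,0],"spin": 0,"jaw": 50},
    {"offset": [-13,33,0],"spin": 0,"jaw": 50},
    {"offset": [-13,33,0],"spin": 0,"jaw": 50},
    {"offset": [-13,33,0],"spin": 0,"jaw": 50},
    {"offset": [-13,33,0],"spin": 0,"jaw": 50},
    {"offset": [-13,33,0],"spin": 0,"jaw": 50},
    {"offset": [-13,33,0],"spin": 0,"jaw": 50},
    {"offset": [-13,33,0],"spin": 0,"jaw": 50},
    {"offset": [-13,33,0],"spin": 0,"jaw": 50},
    {"offset": [-13,33,0],"spin": 0,"jaw": 50},
    {"offset": [-13,29,0],"spin": 0,"jaw": 50},
    {"offset": [-10,0,0],"spin": 0,"jaw": 50}
  ]
}}

```text
clock: 30.9
eef_pos: [615.6, 200.9, 324.8]
eef_rot: [3.141, -0.001, 3.062]
wrist_force: [0.0, 0.5, -1.4]
finger_gap: 59.8
```

```bash
cat > to.py <<'E'
from h import *
import sys
s=st();d=TR(s).T@(np.array([float(a) for a in sys.argv[1:4]])-s["eef_pos"]);print(d.round(1))
E
python3 to.py 615.1 198.8 214
```

```text
30.9 [615.6 200.9 324.8] [ 3.141e+00 -1.000e-03  3.062e+00] [ 0.   0.5 -1.4] 59.8 [ 0.26  0.51  1.18  0.    1.45 -1.23]
[  0.2  -2.2 110.8]
```

{"name": "drive_tool", "arguments": {
  "rows": [
    {"offset": [0,-2,15],"spin": 0,"jaw": 50},
    {"offset": [0,0,25],"spin": 0,"jaw": 50},
    {"offset": [0,0,25],"spin": 0,"jaw": 50},
    {"offset": [0,0,20],"spin": 0,"jaw": 50},
    {"offset": [0,0,12],"spin": 0,"jaw": 50},
    {"offset": [0,0,6],"spin": 0,"jaw": 50},
    {"offset": [0,0,3],"spin": 0,"jaw": 50},
    {"offset": [0,0,2],"spin": 0,"jaw": 50},
    {"offset": [0,0,0],"spin": 0,"jaw": 50},
    {"offset": [0,0,0],"spin": 0,"jaw": 50}
  ]
}}

```text
clock: 31.9
eef_pos: [615.5, 195.8, 218.3]
eef_rot: [3.141, 0.001, 3.059]
wrist_force: [-0.0, -0.3, -1.7]
finger_gap: 59.5
```

{"name": "drive_tool", "arguments": {
  "rows": [
    {"offset": [0,2,1.5],"spin": 0,"jaw": 50},
    {"offset": [0,0,1],"spin": 0,"jaw": 50},
    {"offset": [0,0,1],"spin": 0,"jaw": 50},
    {"offset": [0,0,0],"spin": 0,"jaw": 50},
    {"offset": [0,0,0],"spin": 0,"jaw": 50}
  ]
}}

```text
clock: 32.4
eef_pos: [615.5, 197.8, 214.1]
eef_rot: [-3.142, -0.0, 3.059]
wrist_force: [-0.4, -1.1, -2.2]
finger_gap: 59.9
```

{"name": "drive_tool", "arguments": {
  "rows": [
    {"offset": [0,0,1],"spin": 0,"jaw": 50},
    {"offset": [0,0,1],"spin": 0,"jaw": 50},
    {"offset": [0,0,0],"spin": 0,"jaw": 50}
  ]
}}

```text
clock: 32.7
eef_pos: [615.5, 197.8, 213.1]
eef_rot: [3.141, 0.001, 3.059]
wrist_force: [-5.2, -0.9, 6.0]
finger_gap: 59.3
```

Contact. Release and rise.

{"name": "drive_tool", "arguments": {
  "rows": [
    {"offset": [0,0,-0.5],"spin": 0,"jaw": 62},
    {"offset": [0,0,0],"spin": 0,"jaw": 68},
    {"offset": [0,0,0],"spin": 0,"jaw": 70},
    {"offset": [0,0,0],"spin": 0,"jaw": 70},
    {"offset": [0,0,-15],"spin": 0,"jaw": 70},
    {"offset": [0,0,-40],"spin": 0,"jaw": 70},
    {"offset": [0,0,-45],"spin": 0,"jaw": 70},
    {"offset": [10,-20,-20],"spin": 0,"jaw": 85},
    {"offset": [20,-35,0],"spin": 0,"jaw": 85},
    {"offset": [20,-35,0],"spin": 0,"jaw": 85},
    {"offset": [20,-35,0],"spin": 0,"jaw": 85},
    {"offset": [20,-35,0],"spin": 0,"jaw": 85},
    {"offset": [15,-35,0],"spin": 0,"jaw": 85},
    {"offset": [15,-35,0],"spin": 0,"jaw": 85},
    {"offset": [10,-35,0],"spin": 0,"jaw": 85},
    {"offset": [5,-35,0],"spin": 0,"jaw": 85},
    {"offset": [0,-30,0],"spin": 0,"jaw": 85}
  ]
}}

```text
clock: 34.4
eef_pos: [452.8, -121.4, 334.2]
eef_rot: [-3.141, 0.002, 3.058]
wrist_force: [0.9, -0.1, 0.4]
finger_gap: 85.1
```

```bash
python3 jars.py top;python3 jars.py wrist
```

```text
34.4 [ 452.8 -121.4  334.2] [-3.141e+00  2.000e-03  3.058e+00] [ 0.9 -0.1  0.4] 85.1 [-0.34  0.09  1.7  -0.    1.35 -1.83]
red z 72.4 mean [ 539.  -352.1] circ [ 538.6 -352.6] 26.7 px [404. 200.] tool dxy [-105.1 -222.8]
yellow z 72.2 mean [ 430.9 -337.6] circ [ 430.8 -337.7] 27.0 px [399. 235.] tool dxy [   3.9 -217.3]
white z 163.2 mean [614.6 197.5] circ [614.4 196.7] 27.2 px [229. 153.] tool dxy [-134.8  331.2]
purple z 67.5 mean [ 694.8 -319. ] circ [ 694.4 -319.4] 27.2 px [395. 152.] tool dxy [-257.6 -176.8]
34.45 [ 452.8 -124.2  334. ] [-3.140e+00  2.000e-03  3.057e+00] [ 0.  -2.7 -0.4] 85.0 [-0.35  0.09  1.69 -0.    1.35 -1.83]
red z 70.1 mean [ 537.7 -352. ] circ [ 539.3 -353.1] 27.2 px [ 84. 277.] tool dxy [-103.8 -219.8]
yellow z 70.1 mean [ 430.5 -338.4] circ [ 431.  -339.4] 27.3 px [ 73. 183.] tool dxy [   4.1 -215.3]
purple z 65.0 mean [ 700.8 -306.5] circ [ 698.9 -313.3] 23.9 px [152. 388.] tool dxy [-262.5 -160.6]
```

White stands on the shelf at (614.6, 197.5), top z 163. Yellow next.

{"name": "drive_tool", "arguments": {
  "rows": [
    {"offset": [0.5,-20,0],"spin": 0,"jaw": 85},
    {"offset": [0.5,-35,0],"spin": 0,"jaw": 85},
    {"offset": [0.5,-35,10],"spin": 0,"jaw": 85},
    {"offset": [0.5,-35,20],"spin": 0,"jaw": 85},
    {"offset": [0.5,-35,20],"spin": 0,"jaw": 85},
    {"offset": [0.5,-35,20],"spin": 0,"jaw": 85},
    {"offset": [0.5,-20,15],"spin": 0,"jaw": 85},
    {"offset": [0,0,0],"spin": 0,"jaw": 85},
    {"offset": [0,0,0],"spin": 0,"jaw": 85}
  ]
}}

```text
clock: 35.4
eef_pos: [432.8, -333.4, 248.4]
eef_rot: [3.142, 0.0, 3.059]
wrist_force: [-0.2, 0.6, -0.2]
finger_gap: 84.8
```

```bash
python3 jars.py wrist
```

```text
35.4 [ 432.8 -333.4  248.4] [3.142 0.    3.059] [-0.2  0.6 -0.2] 84.8 [-0.72  0.34  1.6   0.    1.2  -2.21]
red z 70.0 mean [ 529.4 -352.9] circ [ 537.7 -353.8] 26.4 px [265. 317.] tool dxy [-98.  -11.5]
yellow z 70.2 mean [ 429.9 -339.9] circ [ 430.7 -339.9] 26.8 px [270. 209.] tool dxy [ 2.4 -6.8]
```

{"name": "drive_tool", "arguments": {
  "rows": [
    {"offset": [2,-5.5,10],"spin": 0,"jaw": 85},
    {"offset": [0,0,30],"spin": 0,"jaw": 85},
    {"offset": [0,0,35],"spin": 0,"jaw": 85},
    {"offset": [0,0,30],"spin": 0,"jaw": 85},
    {"offset": [0,0,18],"spin": 0,"jaw": 85},
    {"offset": [0,0,0],"spin": 0,"jaw": 70},
    {"offset": [0,0,0],"spin": 0,"jaw": 50},
    {"offset": [0,0,0],"spin": 0,"jaw": 50},
    {"offset": [0,0,0],"spin": 0,"jaw": 50},
    {"offset": [0,0,0],"spin": 0,"jaw": 50},
    {"offset": [0,0,0],"spin": 0,"jaw": 50}
  ],
  "force": 20
}}

```text
clock: 36.55
eef_pos: [430.4, -339.4, 126.0]
eef_rot: [-3.14, 0.002, 3.059]
wrist_force: [0.1, 2.2, 8.3]
finger_gap: 59.6
```

```bash
python3 to.py 556 162.4 330
```

```text
36.55 [ 430.4 -339.4  126. ] [-3.140e+00  2.000e-03  3.059e+00] [0.1 2.2 8.3] 59.6 [-0.73  0.51  1.68  0.    0.95 -2.22]
[ -84.1  510.3 -204.4]
```

{"name": "drive_tool", "arguments": {
  "rows": [
    {"offset": [0,0,-25],"spin": 0,"jaw": 50},
    {"offset": [0,0,-45],"spin": 0,"jaw": 50},
    {"offset": [0,0,-45],"spin": 0,"jaw": 50},
    {"offset": [0,0,-45],"spin": 0,"jaw": 50},
    {"offset": [0,15,-40],"spin": 0,"jaw": 50},
    {"offset": [-5,30,-4],"spin": 0,"jaw": 50},
    {"offset": [-6,36,0],"spin": 0,"jaw": 50},
    {"offset": [-6,36,0],"spin": 0,"jaw": 50},
    {"offset": [-6,36,0],"spin": 0,"jaw": 50},
    {"offset": [-6,36,0],"spin": 0,"jaw": 50},
    {"offset": [-6,36,0],"spin": 0,"jaw": 50},
    {"offset": [-6,36,0],"spin": 0,"jaw": 50},
    {"offset": [-6,36,0],"spin": 0,"jaw": 50},
    {"offset": [-6,36,0],"spin": 0,"jaw": 50},
    {"offset": [-6,36,0],"spin": 0,"jaw": 50},
    {"offset": [-6,36,0],"spin": 0,"jaw": 50},
    {"offset": [-6,36,0],"spin": 0,"jaw": 50},
    {"offset": [-6,36,0],"spin": 0,"jaw": 50},
    {"offset": [-7,33,0],"spin": 0,"jaw": 50},
    {"offset": [0,0,0],"spin": 0,"jaw": 50}
  ]
}}

```text
clock: 38.55
eef_pos: [555.9, 165.2, 328.4]
eef_rot: [3.141, -0.0, 3.062]
wrist_force: [-0.9, -0.8, -2.9]
finger_gap: 59.5
```

```bash
python3 to.py 556 162.4 218
```

```text
38.55 [555.9 165.2 328.4] [ 3.141 -0.     3.062] [-0.9 -0.8 -2.9] 59.5 [ 0.23  0.35  1.4   0.    1.4  -1.27]
[ -0.3  -2.8 110.4]
```

{"name": "drive_tool", "arguments": {
  "rows": [
    {"offset": [0,-0.5,15],"spin": 0,"jaw": 50},
    {"offset": [0,0,25],"spin": 0,"jaw": 50},
    {"offset": [0,0,25],"spin": 0,"jaw": 50},
    {"offset": [0,0,20],"spin": 0,"jaw": 50},
    {"offset": [0,0,12],"spin": 0,"jaw": 50},
    {"offset": [0,0,6],"spin": 0,"jaw": 50},
    {"offset": [0,0,2],"spin": 0,"jaw": 50},
    {"offset": [0,0,0],"spin": 0,"jaw": 50},
    {"offset": [0,0,0],"spin": 0,"jaw": 50}
  ]
}}

```text
clock: 39.45
eef_pos: [556.0, 161.6, 224.6]
eef_rot: [3.141, 0.001, 3.059]
wrist_force: [-0.7, -0.3, -2.5]
finger_gap: 59.7
```

{"name": "drive_tool", "arguments": {
  "rows": [
    {"offset": [0,0.5,2],"spin": 0,"jaw": 50},
    {"offset": [0,0,2],"spin": 0,"jaw": 50},
    {"offset": [0,0,1],"spin": 0,"jaw": 50},
    {"offset": [0,0,1],"spin": 0,"jaw": 50},
    {"offset": [0,0,0.7],"spin": 0,"jaw": 50},
    {"offset": [0,0,0],"spin": 0,"jaw": 50}
  ]
}}

```text
clock: 40.05
eef_pos: [555.8, 162.1, 217.1]
eef_rot: [-3.142, 0.0, 3.059]
wrist_force: [-2.5, -0.5, -1.3]
finger_gap: 59.7
```

{"name": "drive_tool", "arguments": {
  "rows": [
    {"offset": [0,0,0.5],"spin": 0,"jaw": 50},
    {"offset": [0,0,0],"spin": 0,"jaw": 62},
    {"offset": [0,0,0],"spin": 0,"jaw": 66},
    {"offset": [0,0,0],"spin": 0,"jaw": 67},
    {"offset": [0,0,0],"spin": 0,"jaw": 67},
    {"offset": [0,0,-15],"spin": 0,"jaw": 67},
    {"offset": [0,0,-40],"spin": 0,"jaw": 67},
    {"offset": [0,0,-45],"spin": 0,"jaw": 67},
    {"offset": [0,-20,-20],"spin": 0,"jaw": 85},
    {"offset": [5,-35,0],"spin": 0,"jaw": 85},
    {"offset": [5,-35,0],"spin": 0,"jaw": 85},
    {"offset": [5,-35,0],"spin": 0,"jaw": 85},
    {"offset": [5,-35,0],"spin": 0,"jaw": 85},
    {"offset": [5,-35,0],"spin": 0,"jaw": 85},
    {"offset": [5,-35,0],"spin": 0,"jaw": 85},
    {"offset": [5,-35,0],"spin": 0,"jaw": 85},
    {"offset": [0,-35,0],"spin": 0,"jaw": 85},
    {"offset": [0,-35,0],"spin": 0,"jaw": 85},
    {"offset": [0,0,0],"spin": 0,"jaw": 85}
  ]
}}

```text
clock: 41.95
eef_pos: [492.7, -171.9, 336.3]
eef_rot: [-3.141, -0.0, 3.055]
wrist_force: [0.6, 0.3, -0.5]
finger_gap: 85.0
```

```bash
python3 jars.py top;python3 jars.py wrist
```

```text
41.95 [ 492.7 -171.9  336.3] [-3.141 -0.     3.055] [ 0.6  0.3 -0.5] 85.0 [-0.41  0.21  1.55 -0.    1.38 -1.89]
red z 72.6 mean [ 536.7 -354.8] circ [ 538.9 -353.1] 26.5 px [406. 201.] tool dxy [ -59.6 -178.4]
yellow z 162.4 mean [554.3 161.2] circ [553.8 161.9] 26.8 px [238. 173.] tool dxy [-32.7 337.2]
white z 163.1 mean [615.5 198.1] circ [614.8 198. ] 26.8 px [229. 153.] tool dxy [-90.5 379.3]
purple z 67.0 mean [ 693.4 -319.6] circ [ 694.  -320.6] 26.9 px [396. 153.] tool dxy [-212.7 -129.8]
42.0 [ 493.  -170.3  336.3] [-3.142 -0.     3.056] [-0.1  0.1 -0.1] 84.7 [-0.4   0.21  1.55 -0.    1.38 -1.89]
red z 70.1 mean [ 538.8 -352.5] circ [ 539.9 -353.1] 27.1 px [117. 242.] tool dxy [ -61.3 -177.6]
white z 172.2 mean [659.4 -99.9] circ [663.2 -99. ] 24.6 px [371. 389.] tool dxy [-159.8   84.4]
```

{"name": "drive_tool", "arguments": {
  "rows": [
    {"offset": [-6,-20,0],"spin": 0,"jaw": 85},
    {"offset": [-11,-35,0],"spin": 0,"jaw": 85},
    {"offset": [-11,-35,10],"spin": 0,"jaw": 85},
    {"offset": [-11,-35,25],"spin": 0,"jaw": 85},
    {"offset": [-11,-35,25],"spin": 0,"jaw": 85},
    {"offset": [-10,-17.5,20],"spin": 0,"jaw": 85},
    {"offset": [0,0,0],"spin": 0,"jaw": 85},
    {"offset": [0,0,0],"spin": 0,"jaw": 85}
  ]
}}

```text
clock: 42.85
eef_pos: [538.8, -349.7, 256.4]
eef_rot: [3.141, -0.001, 3.06]
wrist_force: [-0.2, -0.5, 1.9]
finger_gap: 85.1
```

```bash
python3 jars.py wrist
```

```text
42.85 [ 538.8 -349.7  256.4] [ 3.141e+00 -1.000e-03  3.060e+00] [-0.2 -0.5  1.9] 85.1 [-0.63  0.54  1.29  0.    1.31 -2.12]
red z 70.2 mean [ 538.4 -353.9] circ [ 539.6 -353.8] 26.9 px [273. 209.] tool dxy [ 0.1 -4.3]
purple z 65.2 mean [ 711.1 -323.4] circ [ 707.4 -323.1] 22.0 px [319. 376.] tool dxy [-169.6   40.3]
```

{"name": "drive_tool", "arguments": {
  "rows": [
    {"offset": [0,-3,15],"spin": 0,"jaw": 85},
    {"offset": [0,0,30],"spin": 0,"jaw": 85},
    {"offset": [0,0,35],"spin": 0,"jaw": 85},
    {"offset": [0,0,30],"spin": 0,"jaw": 85},
    {"offset": [0,0,20],"spin": 0,"jaw": 85},
    {"offset": [0,0,0],"spin": 0,"jaw": 70},
    {"offset": [0,0,0],"spin": 0,"jaw": 50},
    {"offset": [0,0,0],"spin": 0,"jaw": 50},
    {"offset": [0,0,0],"spin": 0,"jaw": 50},
    {"offset": [0,0,0],"spin": 0,"jaw": 50},
    {"offset": [0,0,0],"spin": 0,"jaw": 50}
  ],
  "force": 20
}}

```text
clock: 44.0
eef_pos: [538.6, -353.8, 128.1]
eef_rot: [-3.141, 0.002, 3.059]
wrist_force: [-0.2, 2.2, 8.3]
finger_gap: 59.8
```

```bash
python3 to.py 577.8 34.2 330
```

```text
44.0 [ 538.6 -353.8  128.1] [-3.141e+00  2.000e-03  3.059e+00] [-0.2  2.2  8.3] 59.8 [-0.64  0.68  1.38  0.    1.07 -2.13]
[  -7.4  389.8 -202.2]
```

{"name": "drive_tool", "arguments": {
  "rows": [
    {"offset": [0,0,-25],"spin": 0,"jaw": 50},
    {"offset": [0,0,-45],"spin": 0,"jaw": 50},
    {"offset": [0,0,-45],"spin": 0,"jaw": 50},
    {"offset": [0,0,-45],"spin": 0,"jaw": 50},
    {"offset": [0,15,-40],"spin": 0,"jaw": 50},
    {"offset": [0,30,0],"spin": 0,"jaw": 50},
    {"offset": [-1,35,0],"spin": 0,"jaw": 50},
    {"offset": [-1,35,0],"spin": 0,"jaw": 50},
    {"offset": [-1,35,0],"spin": 0,"jaw": 50},
    {"offset": [-1,35,0],"spin": 0,"jaw": 50},
    {"offset": [-1,35,0],"spin": 0,"jaw": 50},
    {"offset": [-1,35,0],"spin": 0,"jaw": 50},
    {"offset": [-1,35,0],"spin": 0,"jaw": 50},
    {"offset": [0,35,0],"spin": 0,"jaw": 50},
    {"offset": [0,35,0],"spin": 0,"jaw": 50},
    {"offset": [0,30,0],"spin": 0,"jaw": 50},
    {"offset": [0,0,0],"spin": 0,"jaw": 50},
    {"offset": [0,0,0],"spin": 0,"jaw": 50},
    {"offset": [0,0,0],"spin": 0,"jaw": 50}
  ]
}}

```text
clock: 45.9
eef_pos: [577.3, 33.6, 326.6]
eef_rot: [-3.141, 0.0, 3.058]
wrist_force: [0.5, 0.2, -2.5]
finger_gap: 59.6
```

```bash
python3 to.py 577.8 34.2 220
```

```text
45.9 [577.3  33.6 326.6] [-3.141  0.     3.058] [ 0.5  0.2 -2.5] 59.6 [-0.01  0.35  1.4  -0.    1.39 -1.49]
[ -0.5   0.7 106.6]
```

{"name": "drive_tool", "arguments": {
  "rows": [
    {"offset": [0,0,15],"spin": 0,"jaw": 50},
    {"offset": [0,0,25],"spin": 0,"jaw": 50},
    {"offset": [0,0,25],"spin": 0,"jaw": 50},
    {"offset": [0,0,20],"spin": 0,"jaw": 50},
    {"offset": [0,0,10],"spin": 0,"jaw": 50},
    {"offset": [0,0,5],"spin": 0,"jaw": 50},
    {"offset": [0,0,2],"spin": 0,"jaw": 50},
    {"offset": [0,0,2],"spin": 0,"jaw": 50},
    {"offset": [0,0,1],"spin": 0,"jaw": 50},
    {"offset": [0,0,0],"spin": 0,"jaw": 50},
    {"offset": [0,0,0],"spin": 0,"jaw": 50}
  ]
}}

```text
clock: 47.0
eef_pos: [577.4, 34.4, 221.8]
eef_rot: [3.142, 0.0, 3.059]
wrist_force: [0.2, 0.4, -2.6]
finger_gap: 59.8
```

{"name": "drive_tool", "arguments": {
  "rows": [
    {"offset": [0,0,1],"spin": 0,"jaw": 50},
    {"offset": [0,0,1],"spin": 0,"jaw": 50},
    {"offset": [0,0,0.6],"spin": 0,"jaw": 50},
    {"offset": [0,0,0],"spin": 0,"jaw": 50}
  ]
}}

```text
clock: 47.4
eef_pos: [577.3, 34.4, 219.5]
eef_rot: [-3.142, 0.0, 3.059]
wrist_force: [-4.1, 0.2, 3.9]
finger_gap: 59.6
```

{"name": "drive_tool", "arguments": {
  "rows": [
    {"offset": [0,0,0],"spin": 0,"jaw": 62},
    {"offset": [0,0,0],"spin": 0,"jaw": 68},
    {"offset": [0,0,0],"spin": 0,"jaw": 70},
    {"offset": [0,0,0],"spin": 0,"jaw": 70},
    {"offset": [0,0,-15],"spin": 0,"jaw": 70},
    {"offset": [0,0,-40],"spin": 0,"jaw": 70},
    {"offset": [0,0,-45],"spin": 0,"jaw": 70},
    {"offset": [20,0,-30],"spin": 0,"jaw": 85},
    {"offset": [40,0,-10],"spin": 0,"jaw": 85},
    {"offset": [40,0,0],"spin": 0,"jaw": 85},
    {"offset": [40,0,0],"spin": 0,"jaw": 85},
    {"offset": [40,0,0],"spin": 0,"jaw": 85},
    {"offset": [20,0,0],"spin": 0,"jaw": 85},
    {"offset": [0,0,0],"spin": 0,"jaw": 85}
  ]
}}

```text
clock: 48.8
eef_pos: [376.6, 51.1, 359.5]
eef_rot: [3.141, 0.002, 3.059]
wrist_force: [0.9, -0.6, -0.3]
finger_gap: 84.7
```

```bash
python3 jars.py top; python3 sh.py s2
python3 - <<'E'
import sys;sys.path.insert(0,'.')
from h import *
c=eyes.camera("top");d=eyes.camera("scene")
a=cv2.resize(c["color"][90:290,120:450],(460,280));b=cv2.resize(d["color"][120:330,130:480],(460,280));cv2.imwrite("pics/f1.png",cv2.vconcat([a,b]))
E
```

```text
48.8 [376.6  51.1 359.5] [3.141e+00 2.000e-03 3.059e+00] [ 0.9 -0.6 -0.3] 84.7 [ 0.04 -0.14  1.86 -0.    1.42 -1.45]
red z 162.8 mean [576.4  34.3] circ [576.   34.5] 27.0 px [282. 170.] tool dxy [-200.5   -0.3]
yellow z 162.5 mean [554.4 161.1] circ [554.6 162.1] 27.1 px [239. 174.] tool dxy [-168.2  124.3]
white z 163.6 mean [615.2 196.8] circ [614.8 197.7] 26.7 px [229. 153.] tool dxy [-225.8  164.8]
purple z 67.6 mean [ 694. -320.] circ [ 693.7 -319.7] 26.6 px [396. 153.] tool dxy [-346.9 -343.8]
48.85 [377.8  51.  359.5] [3.141e+00 2.000e-03 3.059e+00] [-0.7  0.3  0.3] 84.9 [ 0.04 -0.13  1.86 -0.    1.42 -1.45]
floor slopes deg [0.41 0.09] z at centre 95.4 6749
back plate top None a None
a [-143.3   -6.5] b [-148.5  112.4]
div 160.6 ((-84.65055084228516, 7.3997802734375), (50.22346496582031, 77.84761047363281), 29.68956756591797)
```

View pics/f1.png

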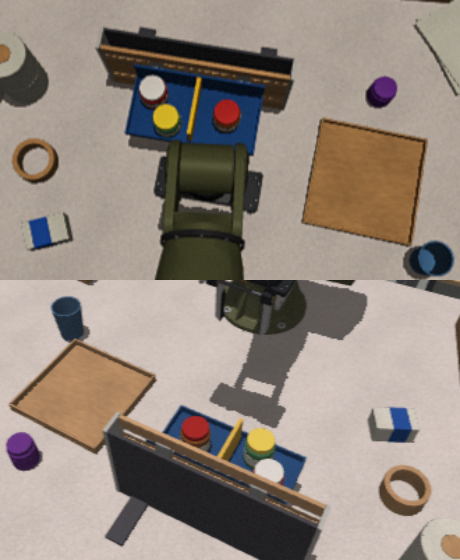

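The final picture shows all three jars upright on the level shelf: red (227,113), yellow (166,120) and white (152,90). The tray is empty, and the tape, soap box and cup are where they started. I'll hand it in.

```bash
python3 -c "
from cell import manip
print(manip.sign_off())"
```

```text
the job is handed in; nothing more can be done
None
```

The job is handed in. The shelf hangs level and fully home with both hooks in the upper groove, and the three jars from the tray (red, yellow, white) stand upright on it. No green jar was there, and I left the purple look-alike alone. It took about 49 s of robot time.

**Last checks**
- **Jars:** the jar tops measure 162–164 mm, against 163 mm expected. All three are inside the rims and the tray is empty.
- **Shelf:** the floor slope is within about 0.5°. The divider top measures 160.6 mm against 162 mm expected, which matches the 1–2 mm low reading I saw elsewhere. The last check could not see the back plate top. Right after letting go it measured 162.2 mm, against 164 mm expected.
- **Bystanders:** the tape, soap box and cup look unmoved. I judged this by eye in the final picture and did not measure them.
- **Robot:** the gripper is clear of everything, and the wrist force is close to zero.

**What went wrong on the way**
- **First shelf grip:** it gave only 25° of tilt, so I set the shelf down and gripped farther forward.
- **Swing down:** the hooks briefly wedged in the groove. I pushed them back in and finished the swing.
- **White jar:** it had been knocked about 28 mm, so the first grasp caught only its edge. I measured again and picked it correctly.

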